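# Set up a clarinet re-padding station

## Task

Set up the bench for re-padding: draw the tailstock back, lay the clarinet joint in the rests of the blue stand and slide the tailstock up until the joint is seated snugly, without play, between the two centres. Also, in any order, slide every pad board on the bench into the rack slot of its own colour, leading end first (knob end towards the mouth), fully home against the stop. Do not knock over the bottle, jar or can.

Things in the scene. Friction and masses are not known exactly. Their poses are not given: they have to be found in the camera images.
- clarinet: Joint of a clarinet, a black rod 170 mm long, 28 mm thick (26 at the last 15 mm), 0.14-0.26 kg; a 17 mm bore, 14 mm deep, in each end. Origin mid-length on its axis, x along it. Ends alike; any roll will do. Key stubs 59-71 mm from the middle, out to 22 mm from the axis, stop it rolling. Starts lying, axis 14 mm up. Grip its plain middle 100 mm across the 28 mm.
- stand: Blue centres stand, fixed, seen from its bench-level origin below point seat, same axes. Bed 70 mm wide, 18 mm high. Two cork V-rests, each 12 mm long, at x = -38 and +38 mm carry and centre the joint; fingers fit between them down to the bed. Headstock (88 mm high) has its face at x = -85 mm; a centre pin 11 mm thick stands out 8 mm from it.
- seat (a point): Where the clarinet joint's middle is when fully seated: on the stand's axis, 60 mm above the bench. x runs from the fixed headstock towards the sliding tailstock, z up. Lay the joint in some 10 mm towards the tailstock, clear of the headstock pin; the tailstock then pushes it onto that pin.
- tail (a joint): Tailstock, a blue carriage 44 mm long, 78 mm high, sliding along the stand's x, in m. 0 = fully forward (face at x = 65 mm from point seat), 0.075 = fully back (face at 140 mm); a pin stands 8 mm out of the face. Starts too far forward for the joint to go in. With the joint seated its face meets the joint's end at 0.020. Friction about 4 N; stays where left.
- tail_knob (a point): Centre of the top of the tailstock's orange upright grip, 120 mm above the bench; axes as point seat. The grip is a block 18 mm along the stand's x, 26 mm across, 42 mm tall (foot at 78 mm). Pinch it from above, closing along the stand's x.
- rack: Wooden rack with four side-by-side slots, fixed. Origin at bench level under the middle of the mouth line; x points into the slots, z up. Slot floors 20 mm up, running on as an open apron 45 mm in front of the mouths. Slots 52.5 mm wide, 64 mm apart, 13 mm high under metal lips overhanging 6.5 mm each side, lip tops 37 mm above the bench. Pointed wall ends lead a board in by 5 mm.
- board_red: Pad board: plywood slab 110 x 50 x 10 mm with brown leather pads and a red upright knob near one end; 0.1-0.17 kg; may be absent. Origin on the underside below the knob's centre; x points from the knob to the far (leading) end, z up. Slab from x = -30 to +80 mm. Knob 26 mm along x, 24 mm across y, its top 45 mm above the underside. Starts flat on the bench.
- slot_red (a point): Where the red board's origin lies when it is fully home in its slot of the rack, marked by a red bar at the closed end: on the slot floor, 20 mm above the bench. x points into the slot, z up. Mouth at x = -30 mm, end stop at x = +80 mm. The top is open between the lips (39 mm), so the knob passes.
- board_yellow: Pad board: plywood slab 110 x 50 x 10 mm with brown leather pads and a yellow upright knob near one end; 0.1-0.17 kg; may be absent. Origin on the underside below the knob's centre; x points from the knob to the far (leading) end, z up. Slab from x = -30 to +80 mm. Knob 26 mm along x, 24 mm across y, its top 45 mm above the underside. Starts flat on the bench.
- slot_yellow (a point): Where the yellow board's origin lies when it is fully home in its slot of the rack, marked by a yellow bar at the closed end: on the slot floor, 20 mm above the bench. x points into the slot, z up. Mouth at x = -30 mm, end stop at x = +80 mm. The top is open between the lips (39 mm), so the knob passes.
- board_green: Pad board: plywood slab 110 x 50 x 10 mm with brown leather pads and a green upright knob near one end; 0.1-0.17 kg; may be absent. Origin on the underside below the knob's centre; x points from the knob to the far (leading) end, z up. Slab from x = -30 to +80 mm. Knob 26 mm along x, 24 mm across y, its top 45 mm above the underside. Starts flat on the bench.
- slot_green (a point): Where the green board's origin lies when it is fully home in its slot of the rack, marked by a green bar at the closed end: on the slot floor, 20 mm above the bench. x points into the slot, z up. Mouth at x = -30 mm, end stop at x = +80 mm. The top is open between the lips (39 mm), so the knob passes.
- board_blue: Pad board: plywood slab 110 x 50 x 10 mm with brown leather pads and a blue upright knob near one end; 0.1-0.17 kg; may be absent. Origin on the underside below the knob's centre; x points from the knob to the far (leading) end, z up. Slab from x = -30 to +80 mm. Knob 26 mm along x, 24 mm across y, its top 45 mm above the underside. Starts flat on the bench.
- slot_blue (a point): Where the blue board's origin lies when it is fully home in its slot of the rack, marked by a blue bar at the closed end: on the slot floor, 20 mm above the bench. x points into the slot, z up. Mouth at x = -30 mm, end stop at x = +80 mm. The top is open between the lips (39 mm), so the knob passes.
- oil_bottle: Amber bottle 40 mm wide, 110 mm tall, red cap. Origin under its centre, z up. Leave standing.
- cement_jar: Green glass jar 56 mm wide, 60 mm tall, black cap. Origin under its centre, z up. Leave standing.
- polish_can: White can 50 mm wide, 90 mm tall. Origin under its centre, z up. Leave standing.
Mind the look-alikes: they are no part of the job. What is shaped like the board_green but turquoise is not meant.

How it is judged:
By the outcome, as a careful person would: the job done as asked, in the order asked, and still so for the second after the job is handed in, with the robot touching nothing.
Of board_red, board_yellow, board_green, board_blue only 3 to 4 are there at a start; the rules pass over those that are not, and their reading is None.
At some moment in a run one of clarinet, board_red, board_yellow, board_green, board_blue may be knocked a few centimetres aside while the robot is not near it.
Once in a run the grip may slacken for a moment while it holds something.
It also fails if it takes over 210 s, if anything falls off the work surface, if the arm or the gripper's body presses on something with over 40 N, if the wrist force passes 120 N, or if a joint passes its speed limit or range.

## Robot

A 7-joint arm with a two-finger parallel gripper is mounted at the origin on the work surface. World frame = base frame: x ahead of the robot, y to its left, z up, the work surface at z = 0. Lengths are in m, angles in rad, forces in N, time in s.
With the tool pointing down it reaches from about 0.4 to 0.875 m from the base axis. Payload 19.3 kg.
Tool frame: the origin (TCP) lies at the very end of the fingers, on their centre line; the grasp point (between the pads) lies 19 mm behind it; y points along the fingers, x is the direction in which the jaws open and shut, and the axes are right-handed (so a half turn about y gives the same grasp; the last joint's range is limited). The gripper opens to 85 mm and grips with 20 to 120 N. Pads are 22 mm wide; open, the fingers measure 114 mm over their backs; the gripper's body (76 mm by 85 mm) begins 54 mm behind the grasp point. The pads swing forward as they close: fully open they stand 13 mm farther back than shut.
Start: joints at [1.045, 0.521, -0.036, 1.599, 0.021, 1.021, -0.113], TCP at [0.275, -0.561, 0.231] pointing down, gripper open.
Joint ranges: [-2.91, 2.91], [-0.3, 2.13], [-1.5, 1.42], [0.17, 2.43], [-1.26, 4.41], [0.16, 1.93], [-2.52, 2.52]. Speed limits (rad/s): [1.89, 1.89, 2.39, 2.39, 3.01, 3.01, 3.01].

## Interface

Orientations are given as [roll, pitch, yaw] about the fixed x, y, z axes, in that order (R = Rz(yaw) Ry(pitch) Rx(roll)).
In Python, from workcell import bot gives the robot as it stands. The module is installed in compiled form; this text tells all that it offers.
- The arm moves only by the shell command python3 -m crank 'ROWS' [FORCE]. ROWS is JSON, a list of rows, each an object of numbers: "hand": the closure, from 0 (fully open) to 1 (shut); "dx", "dy", "dz": the shift along the tool's x, y, z in mm; "yaw": the turn about the tool's y in rad. In form: [{"hand": .., "dx": .., "dy": .., "dz": .., "yaw": ..}, ...]. A call has 1 to 12 rows; each row is the pose to reach, as a shift and turn from the pose commanded when the call began, along the tool's axes at that moment; what a row does not reach only later rows make up. A row lasts 1/12 s, in which the tool goes at most 41.7 mm and 7.16 degrees, less where a joint would pass 70% of its speed; a pose out of reach is approached as far as the arm can. A call with a gripper value outside its range is refused whole. The fingers move at their own pace and stop on an object; FORCE is the grip in N (left out, the last holds). Time passes only in rows, so rows that repeat a pose let the fingers close. It gives the time, the measured TCP pose, the force and the opening at its end, in the units of the state.
- bot.observe(): the state, without advancing time (a new reading comes with each control period).
- bot.grab_frame(name): name is "side" or "top" or "wrist"; returns the picture (400x640x3 uint8, red, green, blue); there is no depth.
- bot.camera_info(name): a dict with "fx", "fy", "cx", "cy" (pixels), "rvec" (rotation vector, rad) and "tvec" (3), from world to camera coordinates, as OpenCV has them. Camera axes: x right, y down, z forward; pixel columns grow to the right and rows downward; lengths in m; the calibration is good to about 2 mm. The wrist camera is an equidistant fisheye: a pixel r from the principal point sees the ray r / f radians off the axis. A picture is of the moment at which its call begins: read the wrist's pose just before it. camera_info takes no time and is no camera call; for the wrist camera it gives the pose at the moment of the call.
- bot.job_done(): hands the job in, once; it reports no verdict.
The state is a dict: "clock": time; "qpos": joint angles; "qd": joint speeds; "joint_efforts": joint torques, N m; "position": TCP position; "tool_rot": TCP orientation; "force": force on the tool from outside, world axes, zero at the start; "moment": the same for the moment, N m; "grip_width": finger opening in m.
Only numpy, scipy, OpenCV 4.12 (cv2) and the standard library are available. Lean on these libraries where they do the work, as an engineer would, in place of code of your own. Each camera call takes 0.05 s, during which the arm holds its last target.

## Working session

There is one attempt and no reset: what is moved stays moved. The work goes in short steps, Python scripts to look and compute and a shell command to move; the robot and the scene stay as the last step left them, time stands still between calls to the robot, and variables do not carry over. Pictures are saved under pics/ and viewed, and the job is handed in when it is done.

```bash
mkdir -p pics; ls
python3 - <<'E'
from workcell import bot
import cv2
print(bot.observe())
for n in ("side","top","wrist"):
    print(n,bot.camera_info(n))
    im=bot.grab_frame(n); cv2.imwrite(f"pics/{n}0.png",im[:,:,::-1])
E
```

```text
pics
{'clock': 0.0, 'qpos': array([ 1.04478697,  0.52197367, -0.03630414,  1.5999528 ,  0.02119847,
        1.02110161, -0.11280437]), 'qd': array([-3.22716517e-04,  3.09275081e-04, -1.75268149e-03,  1.23622441e-03,
       -5.12550019e-04,  7.14295916e-04,  3.61616453e-05]), 'joint_efforts': array([-4.39119503e-04, -9.27085018e+01,  1.97957464e+00, -3.69938207e+01,
        1.78161910e-02,  7.90146994e-03, -1.25572406e-06]), 'position': array([ 0.27494028, -0.56093586,  0.2307709 ]), 'tool_rot': array([-1.57088036e+00,  1.04720863e-03, -1.11502332e+00]), 'force': array([-0.22650994,  0.20819087,  0.17906294]), 'moment': array([-0.03036491,  0.05676973,  0.03808549]), 'grip_width': 0.08535342395136299}
side {'fx': 428.063303599326, 'fy': 428.063303599326, 'cx': 314.7307273425894, 'cy': 198.52942505164955, 'rvec': array([ 0.12594334, -2.90073342,  1.14341443]), 'tvec': array([0.49101562, 0.14613677, 1.31050178])}
top {'fx': 501.208693867606, 'fy': 501.208693867606, 'cx': 328.6635736866065, 'cy': 199.7663398413067, 'rvec': array([ 2.14636008, -2.20270879,  0.0894727 ]), 'tvec': array([-0.03403073,  0.48128625,  1.57770512])}
wrist {'fx': 309.70691628693146, 'fy': 309.70691628693146, 'cx': 323.0363583597875, 'cy': 199.10914525799228, 'rvec': array([-2.45732781,  1.53159878,  0.21808331]), 'tvec': array([-0.62479071, -0.03558727,  0.37840235])}
```

View pics/top0.png

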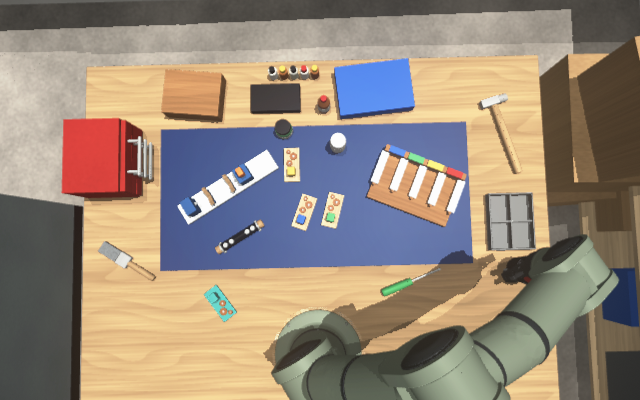

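View pics/side0.png

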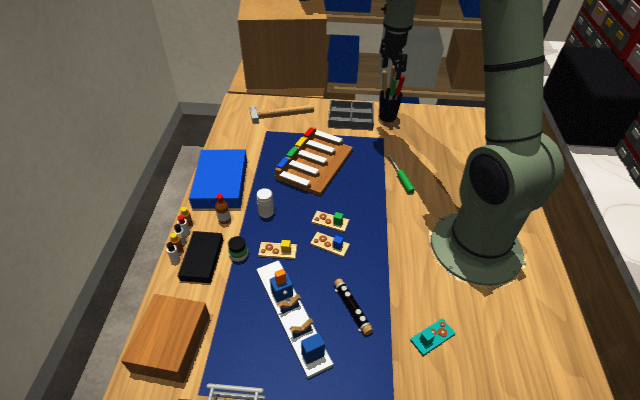

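View pics/wrist0.png

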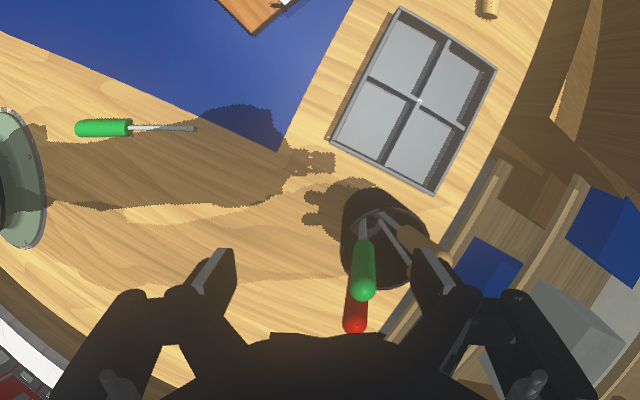

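```bash
cat > h.py <<'E'
import numpy as np, cv2
from workcell import bot
from scipy.spatial.transform import Rotation as R
def cam(n):
    c=bot.camera_info(n); K=np.array([[c['fx'],0,c['cx']],[0,c['fy'],c['cy']],[0,0,1.]])
    return K,R.from_rotvec(c['rvec']).as_matrix(),np.array(c['tvec'])
def ray(n,u,v,c=None):
    K,Rm,t=c or cam(n)
    x=(u-K[0,2])/K[0,0]; y=(v-K[1,2])/K[1,1]
    if n=='wrist':
        r=np.hypot(x,y); d=np.array([x/r*np.sin(r),y/r*np.sin(r),np.cos(r)]) if r>1e-9 else np.array([0,0,1.])
    else: d=np.array([x,y,1.])
    return -Rm.T@t, Rm.T@d
def plane(n,u,v,z,c=None):
    o,d=ray(n,u,v,c); return o+d*(z-o[2])/d[2]
def proj(n,P,c=None):
    K,Rm,t=c or cam(n); p=(Rm@np.atleast_2d(P).T).T+t
    if n=='wrist':
        r=np.hypot(p[:,0],p[:,1]); th=np.arctan2(r,p[:,2]); x=p[:,0]/np.maximum(r,1e-9)*th; y=p[:,1]/np.maximum(r,1e-9)*th
    else: x=p[:,0]/p[:,2]; y=p[:,1]/p[:,2]
    return np.c_[K[0,0]*x+K[0,2],K[1,1]*y+K[1,2]]
def tri(*nuv):
    A=np.zeros((3,3));b=np.zeros(3)
    for n,u,v in nuv:
        o,d=ray(n,u,v);d=d/np.linalg.norm(d);M=np.eye(3)-np.outer(d,d);A+=M;b+=M@o
    return np.linalg.solve(A,b)
def crop(im,u0,v0,u1,v1,s,fn,grid=10):
    c=cv2.resize(im[v0:v1,u0:u1,::-1],None,fx=s,fy=s,interpolation=cv2.INTER_CUBIC)
    for u in range(-(-u0//grid)*grid,u1,grid):
        cv2.line(c,((u-u0)*s,0),((u-u0)*s,5),(0,255,255),1); cv2.putText(c,str(u),((u-u0)*s,14),0,.33,(0,255,255),1)
    for v in range(-(-v0//grid)*grid,v1,grid):
        cv2.line(c,(0,(v-v0)*s),(5,(v-v0)*s),(0,255,255),1); cv2.putText(c,str(v),(6,(v-v0)*s+4),0,.33,(0,255,255),1)
    cv2.imwrite(fn,c)
def tool():
    s=bot.observe(); return np.array(s['position']),R.from_euler('xyz',s['tool_rot']).as_matrix(),s
E
python3 - <<'E'
from h import *
t=cv2.imread('pics/top0.png')[:,:,::-1]; s=cv2.imread('pics/side0.png')[:,:,::-1]
crop(t,165,140,290,260,6,'pics/a1.png'); crop(t,270,135,360,235,6,'pics/a2.png'); crop(t,360,135,475,230,6,'pics/a3.png')
E
```

```text
(no output)
```

View pics/a1.png

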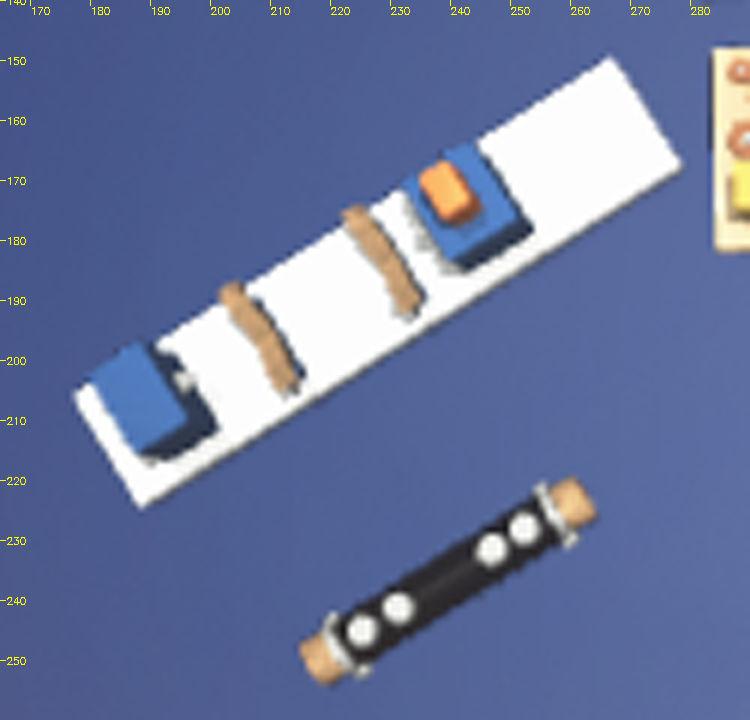

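View pics/a2.png

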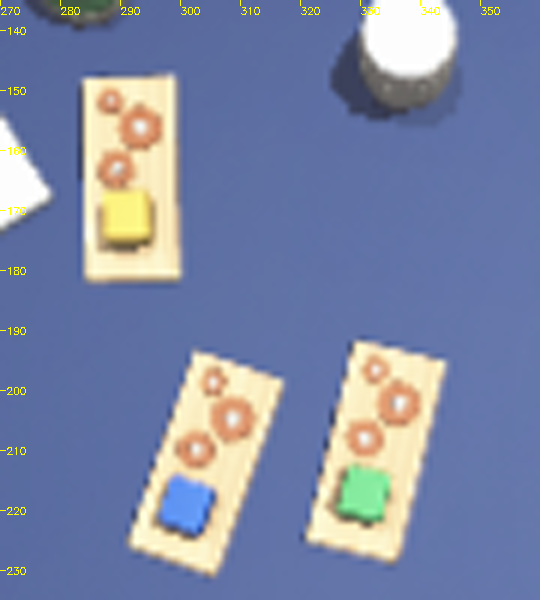

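View pics/a3.png

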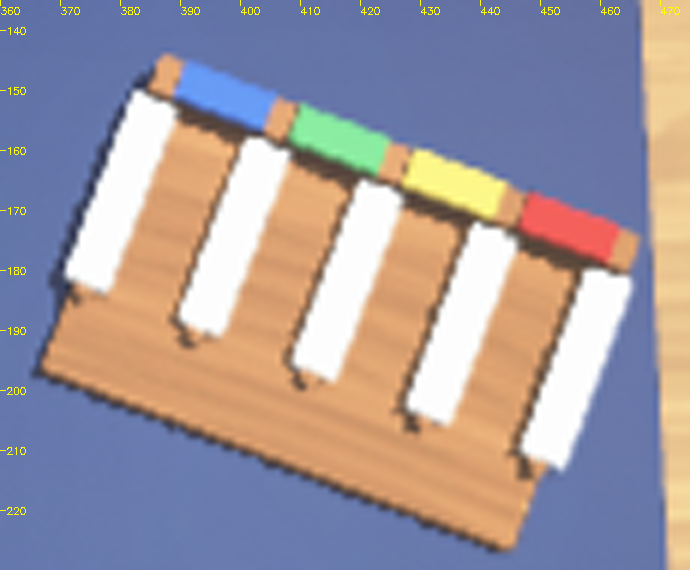

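```bash
cat >> h.py <<'E'
from scipy.optimize import least_squares
def fit(obs,x0):
    """obs: list of (cam, u,v, local xyz (None = free coordinate not supported)); z local from bench; returns x,y,yaw"""
    cs={n:cam(n) for n in {o[0] for o in obs}}
    def f(p):
        c,s=np.cos(p[2]),np.sin(p[2]); r=[]
        for n,u,v,P in obs:
            w=[p[0]+c*P[0]-s*P[1],p[1]+s*P[0]+c*P[1],P[2]]
            q=proj(n,w,cs[n])[0]; r+= [q[0]-u,q[1]-v]
        return r
    s=least_squares(f,x0,loss='soft_l1'); 
    return s.x, np.sqrt(np.mean(np.square(f(s.x))))
E
cat > m1.py <<'E'
from h import *
c=cam('top')
print('camtop',-c[1].T@c[2], 'side',-cam('side')[1].T@cam('side')[2])
def brd(px,x0):  # px: leadL, leadR, rearR, rearL (left = +y)
    L=[(.08,.025,.01),(.08,-.025,.01),(-.03,-.025,.01),(-.03,.025,.01)]
    print(fit([('top',u,v,P) for (u,v),P in zip(px,L)],x0))
brd([(283.7,147.8),(299,147.3),(300,181.5),(284.3,182)],(.8,.1,0))
brd([(302.3,193.5),(317.2,198.3),(305.7,231),(291.5,226.3)],(.6,.1,-.3))
brd([(329.2,191.5),(344.3,195.2),(336.2,228.5),(320.8,224.8)],(.6,0,-.3))
for n,u,v,z in [('yk',291,169.7,.045),('bk',300.7,218.2,.045),('gk',330.2,216,.045)]: print(n,plane('top',u,v,z))
print('knob',plane('top',240,170.5,.12))
bed=[plane('top',*p,.018) for p in [(267,149.6),(278.5,167.5),(188.3,224.5),(177.3,206.3)]]
print('bed',bed)
hf=[plane('top',*p,.088) for p in [(187.5,197.2),(196.3,209.5)]]; print('hf',hf)
tf=[plane('top',*p,.078) for p in [(232.5,171.5),(241.5,184.5),(254,177),(245,163.5)]]; print('tf',tf)
cl=[plane('top',*p,.014) for p in [(218.5,249.7),(261,223.4)]]; print('cl',cl, np.linalg.norm(cl[0]-cl[1]))
# rack: mouth ends, bars
for n,u,v in [('lip fL',371,181),('lip fR',453.5,213),('lip bL',382.5,150.5),('lip bR',465,182)]: print(n,plane('top',u,v,.037))
print('apron',plane('top',366.5,197,.02),plane('top',444.5,226.5,.02))
E
python3 m1.py
```

```text
camtop [ 0.34137811 -0.05218524  1.61328413] side [0.43468983 0.8257485  1.05311509]
(array([0.57335627, 0.06979486, 0.00414368]), np.float64(0.1918562525390808))
(array([ 0.4196603 ,  0.04151793, -0.34814762]), np.float64(0.19874310300368944))
(array([ 0.42398518, -0.05171018, -0.26798901]), np.float64(0.05898978148790811))
yk [0.57654782 0.06991123 0.045     ]
bk [0.42249389 0.04246178 0.045     ]
gk [ 0.42698868 -0.05007643  0.045     ]
knob [0.5669436  0.21759902 0.12      ]
bed [array([0.64805741, 0.14817927, 0.018     ]), array([0.58879824, 0.11206689, 0.018     ]), array([0.41310453, 0.40267221, 0.018     ]), array([0.4721887 , 0.43780775, 0.018     ])]
hf [array([0.49357319, 0.38505446, 0.088     ]), array([0.45512913, 0.35818587, 0.088     ])]
tf [array([0.57078217, 0.2484364 , 0.078     ]), array([0.52957073, 0.22100346, 0.078     ]), array([0.55187635, 0.18210918, 0.078     ]), array([0.59475328, 0.20946406, 0.078     ])]
cl [array([0.33068982, 0.30777303, 0.014     ]), array([0.41078027, 0.17141691, 0.014     ])] 0.1581375060931925
lip fL [ 0.53493878 -0.18205667  0.037     ]
lip fR [ 0.42679448 -0.43797237  0.037     ]
lip bL [ 0.63166468 -0.22184467  0.037     ]
lip bR [ 0.52391953 -0.47890261  0.037     ]
apron [ 0.48601345 -0.16741357  0.02      ] [ 0.38561041 -0.41161068  0.02      ]
```

```bash
cat >> h.py <<'E'
def go(P,psi,ref=None):
    p,Rm,s=tool(); d=(Rm.T@(np.array(P)-p))*1000
    y0=np.arctan2(Rm[1,0],Rm[0,0]); yw=-(psi-y0); yw=(yw+np.pi)%(2*np.pi)-np.pi
    print('t%.1f'%s['clock'],'at',np.round(p*1000,1),'psi %.3f'%y0,'-> dx %.1f dy %.1f dz %.1f yaw %.3f'%(*d,yw),'rows',int(np.ceil(max(np.linalg.norm(d)/41.7,abs(yw)/.125))))
E
python3 - <<'E'
from h import *
c=cam('wrist'); p,Rm,s=tool(); print('wristcam in tool',Rm.T@(-c[1].T@c[2]-p), (Rm.T@c[1].T))
go([.275,-.561,.36],-1.115)
E
python3 -m crank '[{"hand":0,"dx":0,"dy":-140,"dz":0,"yaw":0},{"hand":0,"dx":0,"dy":-140,"dz":0,"yaw":0},{"hand":0,"dx":0,"dy":-140,"dz":0,"yaw":0},{"hand":0,"dx":0,"dy":-140,"dz":0,"yaw":0}]' 60
python3 - <<'E'
from h import *
go([.47,0.27,.36],-1.03)
E
```

```text
wristcam in tool [ 0.0003166  -0.14195724  0.07092395] [[ 9.99999979e-01  2.01539856e-04 -4.68380682e-05]
 [ 1.00910148e-04 -2.77416511e-01  9.60749743e-01]
 [ 1.80635711e-04 -9.60749727e-01 -2.77416526e-01]]
t0.1 at [ 275.  -561.   230.9] psi -1.115 -> dx -0.1 dy -129.1 dz 0.0 yaw -0.000 rows 4
clock: 0.48
position: [0.2756, -0.5621, 0.3771]
tool_rot: [-1.57, -0.006, -1.115]
force: [0.2, -0.0, 0.6]
grip_width: 0.0856
t0.5 at [ 275.6 -562.1  377.1] psi -1.115 -> dx -661.8 dy 13.3 dz 540.7 yaw -0.085 rows 21
```

Run:
```python
from h import *
go([.47,-.29,.37],-1.03)
```

```text
t0.5 at [ 275.6 -562.1  377.1] psi -1.115 -> dx -158.9 dy 6.3 dz 294.3 yaw -0.085 rows 9
```

```bash
python3 -m crank '[{"hand":0,"dx":-159,"dy":6,"dz":294,"yaw":-0.085},{"hand":0,"dx":-159,"dy":6,"dz":294,"yaw":-0.085},{"hand":0,"dx":-159,"dy":6,"dz":294,"yaw":-0.085},{"hand":0,"dx":-159,"dy":6,"dz":294,"yaw":-0.085},{"hand":0,"dx":-159,"dy":6,"dz":294,"yaw":-0.085},{"hand":0,"dx":-159,"dy":6,"dz":294,"yaw":-0.085},{"hand":0,"dx":-159,"dy":6,"dz":294,"yaw":-0.085},{"hand":0,"dx":-159,"dy":6,"dz":294,"yaw":-0.085},{"hand":0,"dx":-159,"dy":6,"dz":294,"yaw":-0.085},{"hand":0,"dx":-159,"dy":6,"dz":294,"yaw":-0.085},{"hand":0,"dx":-159,"dy":6,"dz":294,"yaw":-0.085},{"hand":0,"dx":-159,"dy":6,"dz":294,"yaw":-0.085}]'
python3 - <<'E'
from h import *
import pickle
pickle.dump(cam('wrist'),open('w1.pkl','wb'))
im=bot.grab_frame('wrist'); cv2.imwrite('pics/w1.png',im[:,:,::-1])
print(bot.observe()['qd'].round(3))
E
```

```text
clock: 1.48
position: [0.4684, -0.2901, 0.3652]
tool_rot: [-1.571, -0.0, -1.032]
force: [-0.1, -0.6, 0.9]
grip_width: 0.0856
[ 0.002 -0.002 -0.003 -0.001 -0.001 -0.    -0.002]
```

View pics/w1.png

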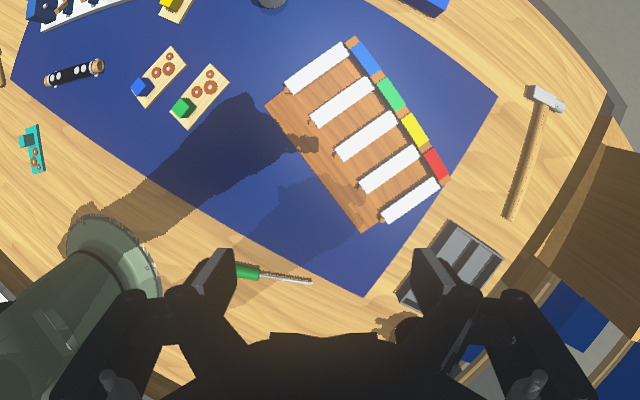

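Run:
```python
from h import *
t=cv2.imread('pics/w1.png')[:,:,::-1]
crop(t,260,30,460,240,4,'pics/w1a.png')
t=cv2.imread('pics/side0.png')[:,:,::-1]
crop(t,265,120,360,200,6,'pics/s0a.png')
```

```text
(no output)
```

View pics/w1a.png

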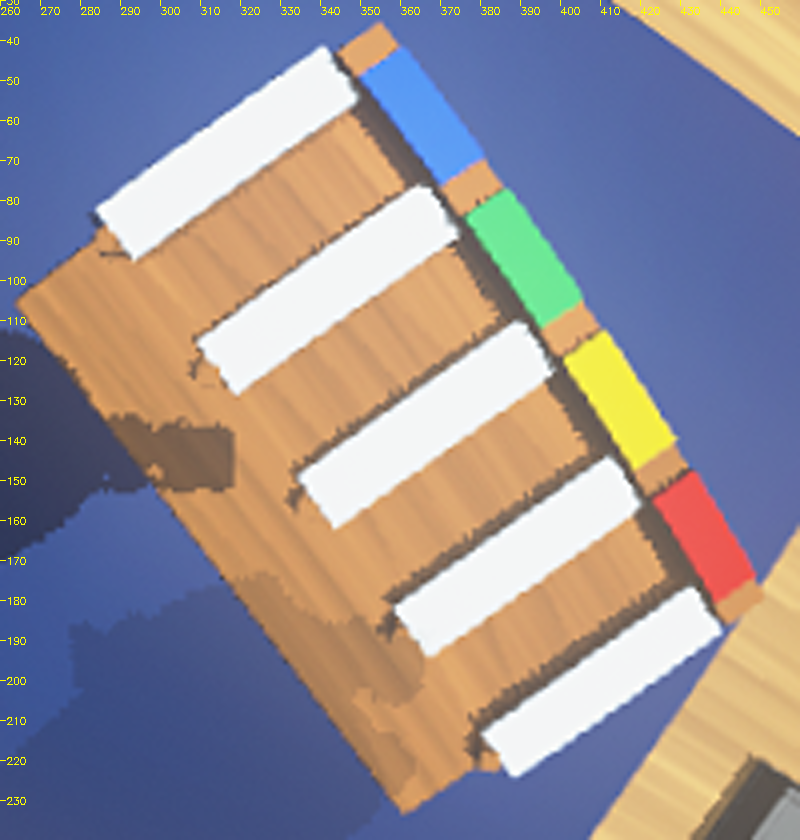

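View pics/s0a.png

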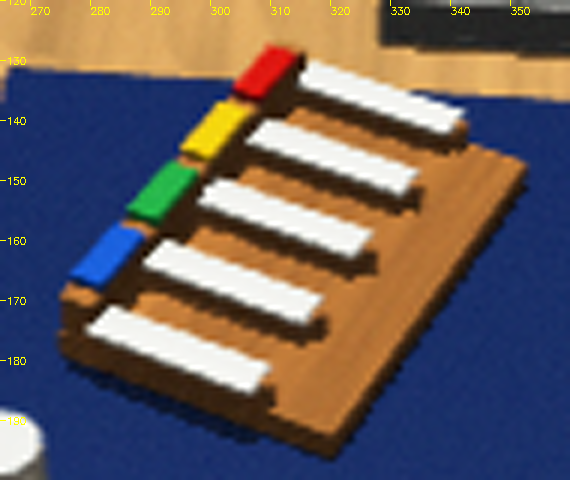

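```bash
cat > rack.py <<'E'
from h import *
import pickle
W=dict(A=[(308.75,115.25),(319,128.5),(364.5,76.25),(375.25,89.25)],B=[(334.25,148.75),(344,162),(389.5,110),(399,123.5)],C=[(358,181.5),(367.5,194.25),(412.25,144),(420.75,156.25)],
 L=[(293.75,95),(349.5,55.25)],Rr=[(380,213.5),(433.25,176.5)],ap=[(264,105.5),(360.75,233.5)])
T=dict(A=[(389.2,188.3),(397,191.3),(400.5,158),(408.5,160.5)],B=[(408.2,195.8),(415.8,198.8),(419.7,165),(427.5,167.5)],C=[(427,202.7),(435,206.2),(439.3,172),(446.7,175)],
 L=[(378.3,184),(389.5,153)],Rr=[(446.3,210),(457,179.7)],ap=[(366.2,197.2),(445.3,226.7)])
def run(sets):
    def f(p):
        r=[];c,s=np.cos(p[2]),np.sin(p[2]); xf,xb,w=p[3:]
        for n,D,cm in sets:
            P=[];o=[]
            for k,y in (('A',.064),('B',0),('C',-.064)):
                P+=[(xf,y+.0125,.037),(xf,y-.0125,.037),(xb,y+.0125,.037),(xb,y-.0125,.037)];o+=D[k]
            P+=[(xf,.1155,.037),(xb,.1155,.037),(xf,-.1155,.037),(xb,-.1155,.037),(-.045,w,.02),(-.045,-w,.02)];o+=D['L']+D['Rr']+D['ap']
            P=np.array(P); Q=np.c_[p[0]+c*P[:,0]-s*P[:,1],p[1]+s*P[:,0]+c*P[:,1],P[:,2]]
            r+=list((proj(n,Q,cm)-np.array(o)).ravel())
        return np.array(r)
    s=least_squares(f,[.5,-.3,-.39,0,.11,.13],loss='soft_l1'); print(s.x.round(4),'rms',np.sqrt(np.mean(f(s.x)**2)).round(2)); return s.x
w=('wrist',W,pickle.load(open('w1.pkl','rb'))); t=('top',T,cam('top'))
if __name__=='__main__':
    run([w]);run([t]);p=run([w,t])
    for k,y in zip('bgyr',(.096,.032,-.032,-.096)):
        c,s=np.cos(p[2]),np.sin(p[2]); print(k,p[0]+c*.03-s*y,p[1]+s*.03+c*y)
E
python3 rack.py
```

```text
[ 0.4821 -0.3082 -0.3964  0.0029  0.1071  0.1327] rms 0.34
[ 0.4765 -0.3081 -0.395   0.0042  0.1094  0.1336] rms 0.3
[ 0.4813 -0.3082 -0.3966  0.0031  0.1074  0.133 ] rms 0.68
b 0.5460137008981125 -0.23127334342707195
g 0.5212943913772766 -0.290306857102044
y 0.49657508185644084 -0.34934037077701613
r 0.471855772335605 -0.4083738844519882
```

Run:
```python
from rack import *
S=dict(A=[(316.2,174),(319,169.3),(288.8,163.8),(292.2,159.7)],B=[(324.5,163),(327.2,158.3),(298,153.7),(301.5,149.5)],C=[(332.2,152.5),(334.8,148.2),(306.2,143.8),(309.3,139.7)],L=[(310.2,181.2),(283,170.7)],Rr=[(339.5,142.2),(314.5,134)],ap=[(320.2,192.2),(352.8,147.2)])
s=('side',S,cam('side'));run([s]);run([s,t]);run([w,s,t])
# fingertip seen? predict TCP in wrist
p,Rm,st=tool(); print(proj('wrist',[p]))
```

```text
[ 0.4781 -0.3046 -0.3996  0.0015  0.1075  0.1321] rms 0.22
[ 0.4772 -0.3073 -0.3964  0.003   0.1085  0.1335] rms 0.43
[ 0.4807 -0.308  -0.3966  0.0031  0.1075  0.1331] rms 0.74
[[322.2987514  255.44393802]]
```

Run:
```python
from h import *
go([.49,.2,.34],-1.03)
```

```text
t1.5 at [ 468.4 -290.1  365.2] psi -1.032 -> dx -409.6 dy 25.1 dz 270.1 yaw -0.002 rows 12
```

```bash
python3 -m crank '[{"hand":0.4,"dx":-410,"dy":25,"dz":270,"yaw":0},{"hand":0.4,"dx":-410,"dy":25,"dz":270,"yaw":0},{"hand":0.4,"dx":-410,"dy":25,"dz":270,"yaw":0},{"hand":0.4,"dx":-410,"dy":25,"dz":270,"yaw":0},{"hand":0.4,"dx":-410,"dy":25,"dz":270,"yaw":0},{"hand":0.4,"dx":-410,"dy":25,"dz":270,"yaw":0},{"hand":0.4,"dx":-410,"dy":25,"dz":270,"yaw":0},{"hand":0.4,"dx":-410,"dy":25,"dz":270,"yaw":0},{"hand":0.4,"dx":-410,"dy":25,"dz":270,"yaw":0},{"hand":0.4,"dx":-410,"dy":25,"dz":270,"yaw":0},{"hand":0.4,"dx":-410,"dy":25,"dz":270,"yaw":0},{"hand":0.4,"dx":-410,"dy":25,"dz":270,"yaw":0}]'
python3 -m crank '[{"hand":0.4,"dx":0,"dy":0,"dz":0,"yaw":0},{"hand":0.4,"dx":0,"dy":0,"dz":0,"yaw":0}]'
python3 - <<'E'
from h import *
import pickle
pickle.dump(cam('wrist'),open('w2.pkl','wb'))
im=bot.grab_frame('wrist'); cv2.imwrite('pics/w2.png',im[:,:,::-1])
print(bot.observe()['qd'].round(3))
E
```

```text
clock: 2.53
position: [0.4894, 0.2036, 0.3403]
tool_rot: [-1.57, 0.0, -1.031]
force: [0.6, -0.8, 0.7]
grip_width: 0.0514
clock: 2.7
position: [0.4895, 0.2023, 0.3399]
tool_rot: [-1.571, 0.001, -1.029]
force: [-0.0, 0.1, -0.2]
grip_width: 0.0512
[ 0.026 -0.012  0.013  0.008  0.001  0.001  0.003]
```

View pics/w2.png

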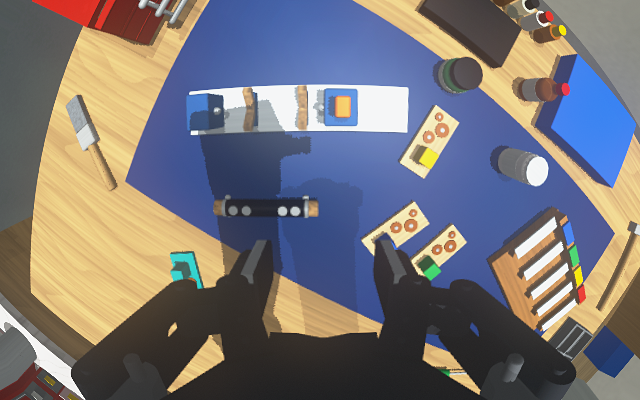

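Run:
```python
from h import *
t=cv2.imread('pics/w2.png')[:,:,::-1]
crop(t,180,75,415,220,3,'pics/w2a.png')
crop(t,280,80,370,135,8,'pics/w2b.png')
```

```text
(no output)
```

View pics/w2a.png

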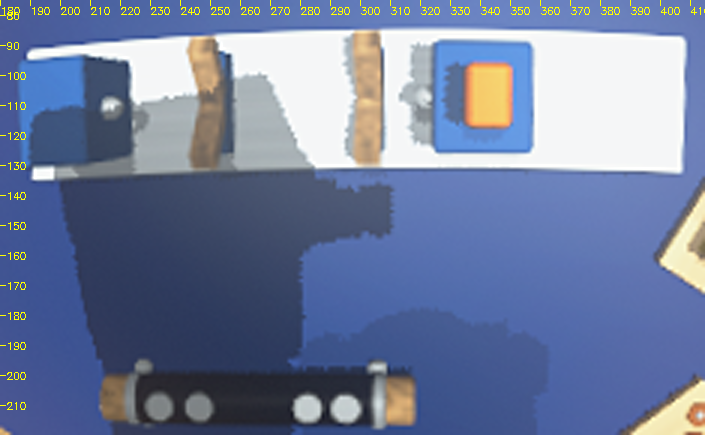

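View pics/w2b.png

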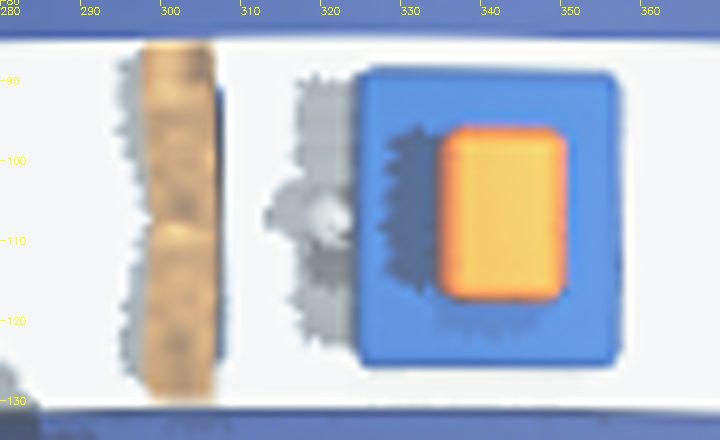

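Run:
```python
from h import *
import pickle
c=pickle.load(open('w2.pkl','rb'))
P=lambda u,v,z:plane('wrist',u,v,z,c)[:2].round(4)
print('grip',P(343,106.6,.12),'edges',P(335.1,106.6,.12),P(350.9,106.6,.12),P(343,96,.12),P(343,117.5,.12))
q=lambda px,py:(280+px/8,80+py/8)
cs=[P(*q(*a),.078) for a in [(356,68),(356,368),(622,368),(622,72)]]; print('carr',cs)
for a,b in zip(cs,cs[1:]+cs[:1]): d=b-a; print(np.linalg.norm(d).round(4),np.arctan2(d[1],d[0]).round(3))
q=lambda px,py:(180+px/3,75+py/3)
print('bed R',P(*q(684,38),.018),P(*q(683,172),.018),'L low',P(*q(33,180),.018),P(*q(28,50),.018))
print('rest1 top/bot',[P(*q(*a),.06) for a in [(202,38),(206,167)]],'rest2',[P(*q(*a),.06) for a in [(367,33),(367,164)]])
print('head face top',P(*q(85,56),.088),P(*q(85,163),.088))
cl=[P(*q(101,396),.014),P(*q(414,401),.014)];print('clar ends',cl,np.linalg.norm(cl[0]-cl[1]))
for n,u,v,z in [('yk',427.5,156,.045)]: print(n,P(u,v,z))
```

```text
grip [0.5676 0.2223] edges [0.5628 0.23  ] [0.5725 0.2145] [0.5782 0.2287] [0.5568 0.2156]
carr [array([0.5775, 0.2529]), array([0.5355, 0.2276]), array([0.5582, 0.1908]), array([0.5995, 0.2163])]
0.049 -2.599
0.0432 -1.018
0.0485 0.553
0.0427 2.112
bed R [0.6511 0.1501] [0.5929 0.1137] L low [0.4179 0.4033] [0.4773 0.4392]
rest1 top/bot [array([0.528 , 0.3458]), array([0.477 , 0.3143])] rest2 [array([0.5665, 0.2808]), array([0.5152, 0.2503])]
head face top [0.4982 0.3824] [0.4567 0.3593]
clar ends [array([0.3293, 0.3169]), array([0.4167, 0.1676])] 0.17300072254184376
yk [0.5783 0.0757]
```

Run:
```python
from h import *
go([.568,.220,.17],-1.03)
```

```text
t2.8 at [489.7 200.8 340. ] psi -1.031 -> dx 23.8 dy 170.0 dz 77.1 yaw -0.001 rows 5
```

```bash
python3 -m crank '[{"hand":0.4,"dx":24,"dy":170,"dz":77,"yaw":0},{"hand":0.4,"dx":24,"dy":170,"dz":77,"yaw":0},{"hand":0.4,"dx":24,"dy":170,"dz":77,"yaw":0},{"hand":0.4,"dx":24,"dy":170,"dz":77,"yaw":0},{"hand":0.4,"dx":24,"dy":170,"dz":77,"yaw":0},{"hand":0.4,"dx":24,"dy":170,"dz":77,"yaw":0},{"hand":0.4,"dx":24,"dy":170,"dz":77,"yaw":0}]'
python3 - <<'E'
from h import *
import pickle
go([.568,.220,.090],-1.03)
pickle.dump(cam('wrist'),open('w3.pkl','wb'))
im=bot.grab_frame('wrist'); cv2.imwrite('pics/w3.png',im[:,:,::-1])
print(proj('wrist',[tool()[0],tool()[0]+[0,0,-.05]]))
E
```

```text
clock: 3.33
position: [0.5679, 0.2189, 0.17]
tool_rot: [-1.573, 0.0, -1.032]
force: [0.5, -0.3, 1.1]
grip_width: 0.0516
t3.3 at [567.9 218.9 170. ] psi -1.032 -> dx -0.9 dy 80.0 dz 0.8 yaw -0.002 rows 2
[[322.29107571 255.49829417]
 [322.4418469  221.65554843]]
```

View pics/w3.png

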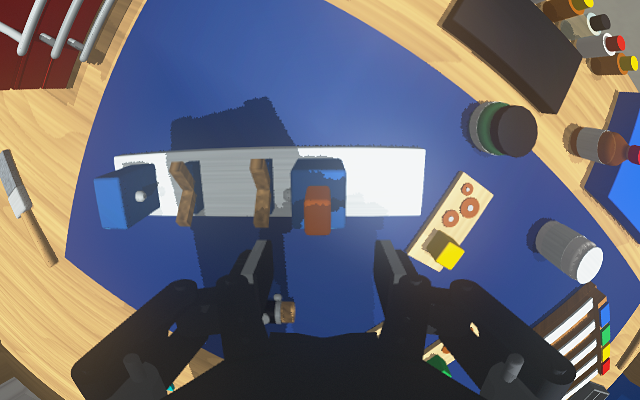

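```bash
python3 -m crank '[{"hand":0.4,"dx":-1,"dy":40,"dz":0,"yaw":0},{"hand":0.4,"dx":-1,"dy":80,"dz":0,"yaw":0},{"hand":0.4,"dx":-1,"dy":80,"dz":0,"yaw":0},{"hand":0.9,"dx":-1,"dy":80,"dz":0,"yaw":0},{"hand":0.9,"dx":-1,"dy":80,"dz":0,"yaw":0},{"hand":0.9,"dx":-1,"dy":80,"dz":0,"yaw":0},{"hand":0.9,"dx":-1,"dy":80,"dz":0,"yaw":0},{"hand":0.9,"dx":-1,"dy":80,"dz":0,"yaw":0}]' 60
python3 -m crank '[{"hand":0.9,"dx":0,"dy":0,"dz":0,"yaw":0},{"hand":0.9,"dx":0,"dy":0,"dz":0,"yaw":0},{"hand":0.9,"dx":0,"dy":0,"dz":0,"yaw":0},{"hand":0.9,"dx":0,"dy":0,"dz":0,"yaw":0}]'
```

```text
clock: 4.05
position: [0.5687, 0.222, 0.0937]
tool_rot: [-1.567, -0.001, -1.03]
force: [-3.0, -0.8, 13.2]
grip_width: 0.0172
clock: 4.38
position: [0.5687, 0.222, 0.0937]
tool_rot: [-1.567, -0.001, -1.03]
force: [-3.4, -1.4, 13.0]
grip_width: 0.0175
```

```bash
python3 -m crank '[{"hand":0.9,"dx":10,"dy":-3,"dz":0,"yaw":0},{"hand":0.9,"dx":20,"dy":-3,"dz":0,"yaw":0},{"hand":0.9,"dx":30,"dy":-3,"dz":0,"yaw":0},{"hand":0.9,"dx":40,"dy":-3,"dz":0,"yaw":0},{"hand":0.9,"dx":50,"dy":-3,"dz":0,"yaw":0},{"hand":0.9,"dx":58,"dy":-3,"dz":0,"yaw":0},{"hand":0.9,"dx":58,"dy":-3,"dz":0,"yaw":0},{"hand":0.9,"dx":58,"dy":-3,"dz":0,"yaw":0}]'
```

```text
clock: 5.05
position: [0.5989, 0.1717, 0.094]
tool_rot: [-1.567, -0.0, -1.031]
force: [16.6, 5.5, -36.6]
grip_width: 0.0167
```

```bash
python3 -m crank '[{"hand":0.4,"dx":0,"dy":0,"dz":0,"yaw":0},{"hand":0.4,"dx":0,"dy":0,"dz":0,"yaw":0},{"hand":0.4,"dx":0,"dy":0,"dz":0,"yaw":0},{"hand":0.4,"dx":0,"dy":-40,"dz":0,"yaw":0},{"hand":0.4,"dx":0,"dy":-80,"dz":0,"yaw":0},{"hand":0.4,"dx":0,"dy":-120,"dz":0,"yaw":0},{"hand":0.4,"dx":0,"dy":-120,"dz":0,"yaw":0}]'
python3 - <<'E'
from h import *
go([.40,.265,.25],-1.03)
E
```

```text
clock: 5.63
position: [0.5999, 0.1731, 0.2222]
tool_rot: [-1.56, -0.002, -1.03]
force: [1.4, 0.4, -0.3]
grip_width: 0.0511
t5.6 at [599.9 173.1 222.2] psi -1.030 -> dx -181.6 dy -29.6 dz -123.8 yaw -0.000 rows 6
```

Run:
```python
from h import *
go([.372,.241,.20],.53)
```

```text
t5.6 at [599.9 173.1 222.2] psi -1.030 -> dx -175.6 dy 20.0 dz -160.7 yaw -1.560 rows 13
```

```bash
python3 -m crank '[{"hand":0.35,"dx":-60,"dy":0,"dz":-50,"yaw":-0.12},{"hand":0.35,"dx":-120,"dy":0,"dz":-100,"yaw":-0.24},{"hand":0.35,"dx":-176,"dy":10,"dz":-161,"yaw":-0.36},{"hand":0.35,"dx":-176,"dy":20,"dz":-161,"yaw":-0.48},{"hand":0.35,"dx":-176,"dy":20,"dz":-161,"yaw":-0.60},{"hand":0.35,"dx":-176,"dy":20,"dz":-161,"yaw":-0.72},{"hand":0.35,"dx":-176,"dy":20,"dz":-161,"yaw":-0.84},{"hand":0.35,"dx":-176,"dy":20,"dz":-161,"yaw":-0.96},{"hand":0.35,"dx":-176,"dy":20,"dz":-161,"yaw":-1.08},{"hand":0.35,"dx":-176,"dy":20,"dz":-161,"yaw":-1.2},{"hand":0.35,"dx":-176,"dy":20,"dz":-161,"yaw":-1.32},{"hand":0.35,"dx":-176,"dy":20,"dz":-161,"yaw":-1.44}]'
python3 -m crank '[{"hand":0.35,"dx":0,"dy":0,"dz":0,"yaw":-0.12},{"hand":0.35,"dx":0,"dy":0,"dz":0,"yaw":-0.12},{"hand":0.35,"dx":0,"dy":0,"dz":0,"yaw":-0.12}]'
python3 - <<'E'
from h import *
import pickle
go([.372,.241,.20],.53)
pickle.dump(cam('wrist'),open('w4.pkl','wb'))
im=bot.grab_frame('wrist'); cv2.imwrite('pics/w4.png',im[:,:,::-1])
E
```

```text
clock: 6.63
position: [0.3688, 0.2397, 0.1942]
tool_rot: [-1.572, -0.002, 0.416]
force: [0.1, 0.2, 0.3]
grip_width: 0.0555
clock: 6.88
position: [0.3688, 0.2396, 0.1938]
tool_rot: [-1.571, -0.001, 0.526]
force: [0.4, 0.6, 0.3]
grip_width: 0.0556
t6.9 at [368.8 239.6 193.8] psi 0.526 -> dx 3.5 dy -6.2 dz -0.4 yaw -0.004 rows 1
```

View pics/w4.png

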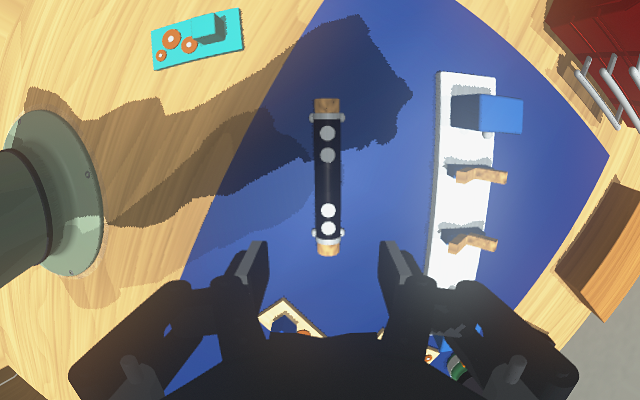

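Run:
```python
from h import *
import pickle
c=pickle.load(open('w4.pkl','rb'))
a=plane('wrist',327,100,.018,c);b=plane('wrist',328,255,.018,c);m=(a+b)/2
print(a,b,m,np.linalg.norm(a-b),np.arctan2(*(b-a)[[1,0]]))
go([m[0],m[1],.06],np.arctan2(*(b-a)[[1,0]])+np.pi/2)
p=tool()[0];print(proj('wrist',[[p[0],p[1],.014]]))
t=cv2.imread('pics/w4.png')[:,:,::-1]
crop(t,290,90,370,265,4,'pics/w4a.png')
```

```text
[0.33144957 0.31318188 0.018     ] [0.41848026 0.16658089 0.018     ] [0.37496492 0.23988139 0.018     ] 0.17048809396461598 -1.0350538936120541
t6.9 at [368.8 239.6 193.7] psi 0.525 -> dx 5.4 dy 133.7 dz -2.8 yaw -0.011 rows 4
[[322.45461698 178.4134688 ]]
```

View pics/w4a.png

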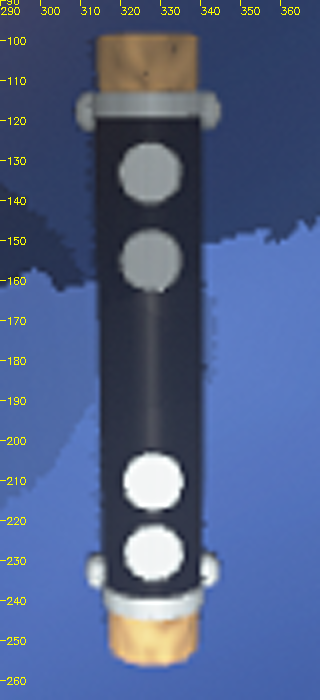

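```bash
python3 -m crank '[{"hand":0.35,"dx":5,"dy":40,"dz":-3,"yaw":-0.01},{"hand":0.35,"dx":5,"dy":80,"dz":-3,"yaw":-0.01},{"hand":0.35,"dx":5,"dy":120,"dz":-3,"yaw":-0.01},{"hand":0.35,"dx":5,"dy":150,"dz":-3,"yaw":-0.01},{"hand":0.35,"dx":5,"dy":175,"dz":-3,"yaw":-0.01},{"hand":0.35,"dx":5,"dy":188,"dz":-3,"yaw":-0.01},{"hand":0.35,"dx":5,"dy":188,"dz":-3,"yaw":-0.01},{"hand":0.35,"dx":5,"dy":188,"dz":-3,"yaw":-0.01}]'
```

```text
clock: 7.6
position: [0.3742, 0.2398, 0.0055]
tool_rot: [-1.571, 0.001, 0.538]
force: [-0.2, -0.0, 0.2]
grip_width: 0.0555
```

```bash
python3 -m crank '[{"hand":0.8,"dx":0,"dy":0,"dz":0,"yaw":0},{"hand":0.8,"dx":0,"dy":0,"dz":0,"yaw":0},{"hand":0.8,"dx":0,"dy":0,"dz":0,"yaw":0},{"hand":0.8,"dx":0,"dy":0,"dz":0,"yaw":0},{"hand":0.8,"dx":0,"dy":0,"dz":0,"yaw":0},{"hand":0.8,"dx":0,"dy":0,"dz":0,"yaw":0}]' 60
```

```text
clock: 8.1
position: [0.3752, 0.2398, 0.0066]
tool_rot: [-1.571, -0.002, 0.539]
force: [-1.8, -1.6, 15.6]
grip_width: 0.0261
```

```bash
python3 -m crank '[{"hand":0.8,"dx":0,"dy":-10,"dz":0,"yaw":0},{"hand":0.8,"dx":0,"dy":-40,"dz":0,"yaw":0},{"hand":0.8,"dx":0,"dy":-80,"dz":0,"yaw":0},{"hand":0.8,"dx":0,"dy":-120,"dz":0,"yaw":0},{"hand":0.8,"dx":0,"dy":-140,"dz":0,"yaw":0},{"hand":0.8,"dx":0,"dy":-140,"dz":0,"yaw":0},{"hand":0.8,"dx":0,"dy":-140,"dz":0,"yaw":0}]' 60
python3 - <<'E'
from h import *
go([.5275,.2887,.15],.542)
im=bot.grab_frame('wrist'); cv2.imwrite('pics/w5.png',im[:,:,::-1])
E
```

```text
clock: 8.68
position: [0.3753, 0.2393, 0.1466]
tool_rot: [-1.572, -0.003, 0.538]
force: [-0.2, -0.4, -1.7]
grip_width: 0.026
t8.7 at [375.3 239.3 146.6] psi 0.538 -> dx 156.0 dy -2.9 dz -35.6 yaw -0.004 rows 4
```

View pics/w5.png

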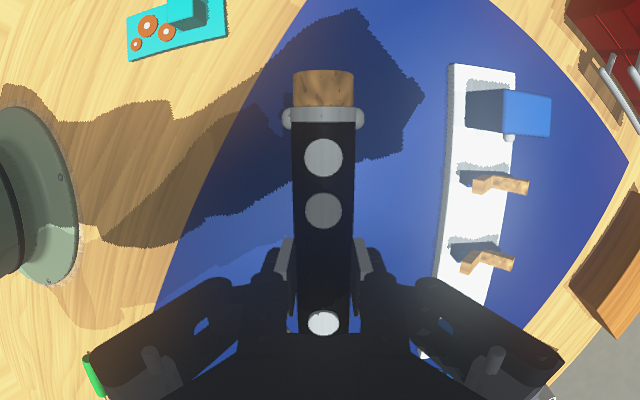

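```bash
python3 -m crank '[{"hand":0.8,"dx":30,"dy":-3,"dz":-8,"yaw":0},{"hand":0.8,"dx":60,"dy":-3,"dz":-16,"yaw":0},{"hand":0.8,"dx":95,"dy":-3,"dz":-24,"yaw":0},{"hand":0.8,"dx":130,"dy":-3,"dz":-36,"yaw":0},{"hand":0.8,"dx":156,"dy":-3,"dz":-36,"yaw":-0.004},{"hand":0.8,"dx":156,"dy":-3,"dz":-36,"yaw":-0.004},{"hand":0.8,"dx":156,"dy":-3,"dz":-36,"yaw":-0.004}]' 60
python3 - <<'E'
from h import *
import pickle
go([.5275,.2887,.053],.542)
pickle.dump(cam('wrist'),open('w6.pkl','wb'))
im=bot.grab_frame('wrist'); cv2.imwrite('pics/w6.png',im[:,:,::-1])
im=bot.grab_frame('side'); cv2.imwrite('pics/s6.png',im[:,:,::-1]); crop(im,230,240,350,390,4,'pics/s6a.png')
E
```

```text
clock: 9.32
position: [0.5263, 0.2892, 0.1463]
tool_rot: [-1.57, 0.003, 0.544]
force: [-0.7, -0.3, -1.7]
grip_width: 0.026
t9.3 at [526.3 289.2 146.3] psi 0.544 -> dx 1.0 dy 93.3 dz -1.1 yaw 0.002 rows 3
```

View pics/w6.png

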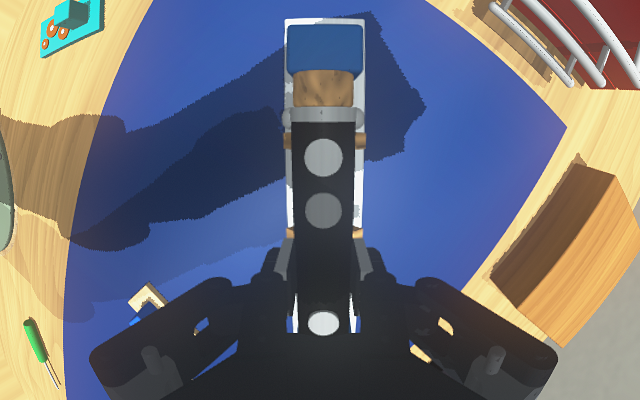

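View pics/s6a.png

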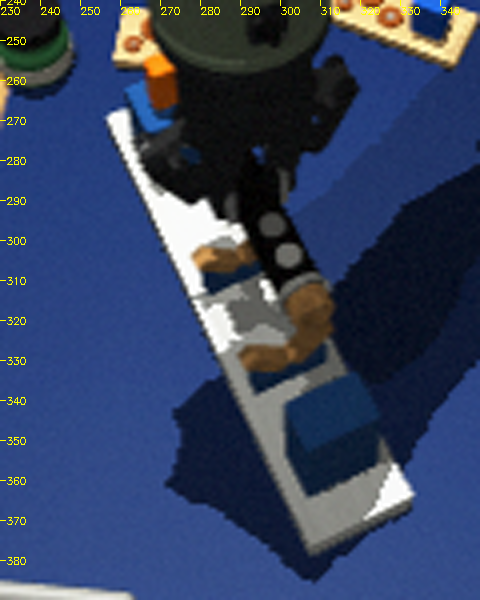

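Run:
```python
from h import *
import pickle
c=pickle.load(open('w6.pkl','rb'))
n=np.array([.8566,.516,0]);d=np.array([.516,-.8566,0]);z=np.array([0,0,1])
W=lambda s,l,h:n*l+d*s+z*h
print('face top',proj('wrist',[W(.0139-.085,.6008,.088)],c))
for e in (-.085,): print('end top', proj('wrist',[np.array([.5263,.2892,.1537+.013])+d*e],c))
print('rests',proj('wrist',[W(.0139-.038,.6008+.022,.06),W(.0139-.038,.6008-.022,.06),W(.0139-.085,.6008+.03,.018),W(.0139,.6008+.035,.018),W(.0139,.6008-.035,.018)],c))
t=cv2.imread('pics/w6.png')[:,:,::-1]
crop(t,270,10,380,250,3,'pics/w6a.png')
```

```text
face top [[323.99885219  73.92825646]]
end top [[322.13895289  74.30259216]]
rests [[353.59935051 142.35188798]
 [294.05033568 142.2039734 ]
 [358.81394099  84.34651717]
 [362.66615275 180.17414475]
 [284.75295051 179.97836556]]
```

View pics/w6a.png

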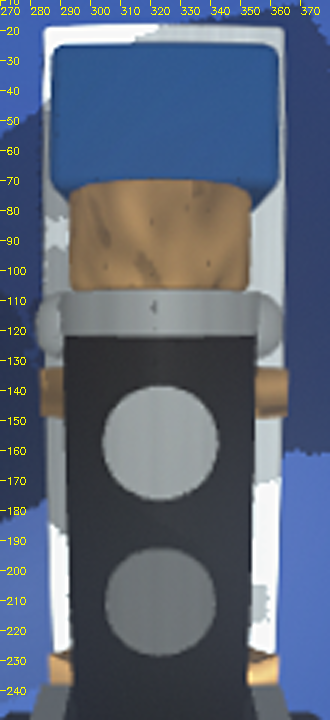

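```bash
python3 -m crank '[{"hand":0.8,"dx":1,"dy":20,"dz":-3,"yaw":0},{"hand":0.8,"dx":1,"dy":45,"dz":-3,"yaw":0},{"hand":0.8,"dx":1,"dy":65,"dz":-3,"yaw":0},{"hand":0.8,"dx":1,"dy":80,"dz":-3,"yaw":0},{"hand":0.8,"dx":1,"dy":86,"dz":-3,"yaw":0},{"hand":0.8,"dx":1,"dy":90,"dz":-3,"yaw":0},{"hand":0.8,"dx":1,"dy":90,"dz":-3,"yaw":0}]' 60
python3 - <<'E'
from h import *
im=bot.grab_frame('wrist'); cv2.imwrite('pics/w7.png',im[:,:,::-1]);crop(im,270,10,380,250,3,'pics/w7a.png')
E
```

```text
clock: 10.0
position: [0.5289, 0.2869, 0.0582]
tool_rot: [-1.571, 0.0, 0.544]
force: [0.1, 0.0, -0.8]
grip_width: 0.0256
```

View pics/w7a.png

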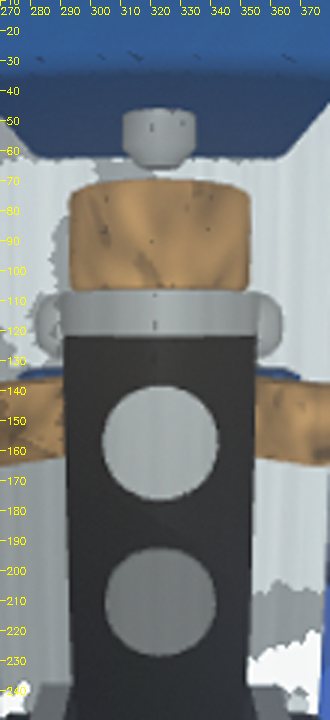

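```bash
python3 -m crank '[{"hand":0.8,"dx":0,"dy":2,"dz":0,"yaw":0},{"hand":0.8,"dx":0,"dy":4,"dz":0,"yaw":0},{"hand":0.8,"dx":0,"dy":5,"dz":0,"yaw":0},{"hand":0.8,"dx":0,"dy":5,"dz":0,"yaw":0},{"hand":0.8,"dx":0,"dy":5,"dz":0,"yaw":0}]' 60
```

```text
clock: 10.47
position: [0.5292, 0.2869, 0.0534]
tool_rot: [-1.571, -0.0, 0.544]
force: [-0.8, 0.3, -1.4]
grip_width: 0.0255
```

```bash
python3 -m crank '[{"hand":0.8,"dx":0,"dy":1,"dz":0,"yaw":0},{"hand":0.8,"dx":0,"dy":2,"dz":0,"yaw":0},{"hand":0.8,"dx":0,"dy":2,"dz":0,"yaw":0}]' 60
```

```text
clock: 10.72
position: [0.5294, 0.287, 0.0528]
tool_rot: [-1.572, -0.001, 0.544]
force: [-7.8, -6.9, 26.5]
grip_width: 0.0259
```

```bash
python3 -m crank '[{"hand":0.4,"dx":0,"dy":0,"dz":0,"yaw":0},{"hand":0.4,"dx":0,"dy":0,"dz":0,"yaw":0},{"hand":0.4,"dx":0,"dy":0,"dz":0,"yaw":0},{"hand":0.4,"dx":0,"dy":0,"dz":0,"yaw":0},{"hand":0.4,"dx":0,"dy":-15,"dz":0,"yaw":0},{"hand":0.4,"dx":0,"dy":-50,"dz":0,"yaw":0},{"hand":0.4,"dx":0,"dy":-90,"dz":0,"yaw":0},{"hand":0.4,"dx":0,"dy":-130,"dz":0,"yaw":0},{"hand":0.4,"dx":0,"dy":-130,"dz":0,"yaw":0},{"hand":0.4,"dx":0,"dy":-130,"dz":0,"yaw":0}]' 60
python3 - <<'E'
from h import *
im=bot.grab_frame('wrist'); cv2.imwrite('pics/w8.png',im[:,:,::-1])
go([.5989,.172,.19],-1.029)
E
```

```text
clock: 11.55
position: [0.53, 0.2875, 0.1845]
tool_rot: [-1.571, -0.004, 0.544]
force: [0.7, -0.4, -0.7]
grip_width: 0.0513
t11.6 at [529.4 286.9 182.7] psi 0.544 -> dx 0.0 dy -7.2 dz -134.3 yaw 1.573 rows 13
```

View pics/w8.png

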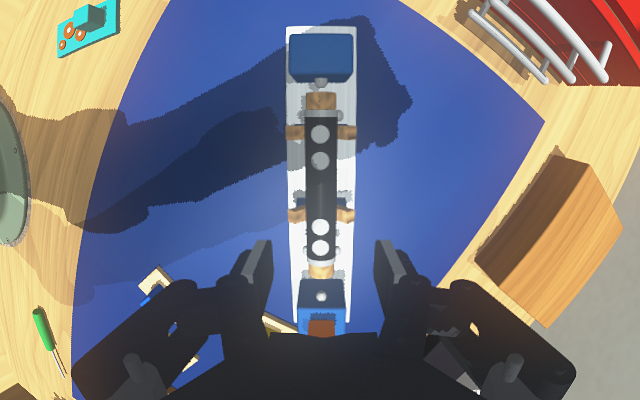

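```bash
python3 -m crank '[{"hand":0.4,"dx":0,"dy":-20,"dz":-20,"yaw":0.12},{"hand":0.4,"dx":0,"dy":-20,"dz":-40,"yaw":0.24},{"hand":0.4,"dx":0,"dy":-20,"dz":-60,"yaw":0.36},{"hand":0.4,"dx":0,"dy":-20,"dz":-80,"yaw":0.48},{"hand":0.4,"dx":0,"dy":-20,"dz":-100,"yaw":0.6},{"hand":0.4,"dx":0,"dy":-20,"dz":-120,"yaw":0.72},{"hand":0.4,"dx":0,"dy":-20,"dz":-134,"yaw":0.84},{"hand":0.4,"dx":0,"dy":-20,"dz":-134,"yaw":0.96},{"hand":0.4,"dx":0,"dy":-20,"dz":-134,"yaw":1.08},{"hand":0.4,"dx":0,"dy":-20,"dz":-134,"yaw":1.2},{"hand":0.4,"dx":0,"dy":-20,"dz":-134,"yaw":1.32},{"hand":0.4,"dx":0,"dy":-20,"dz":-134,"yaw":1.44}]'
python3 -m crank '[{"hand":0.4,"dx":0,"dy":0,"dz":0,"yaw":0.12},{"hand":0.4,"dx":0,"dy":0,"dz":0,"yaw":0.132},{"hand":0.4,"dx":0,"dy":0,"dz":0,"yaw":0.132}]'
python3 - <<'E'
from h import *
go([.599,.172,.096],-1.029)
E
```

```text
clock: 12.6
position: [0.5979, 0.172, 0.2004]
tool_rot: [-1.573, 0.001, -0.902]
force: [0.1, 0.5, -0.6]
grip_width: 0.0512
clock: 12.85
position: [0.5981, 0.1723, 0.2007]
tool_rot: [-1.572, 0.0, -1.025]
force: [0.2, -0.8, 0.3]
grip_width: 0.0512
t12.8 at [598.1 172.3 200.7] psi -1.025 -> dx 0.8 dy 104.7 dz 0.8 yaw 0.004 rows 3
```

```bash
python3 -m crank '[{"hand":0.4,"dx":1,"dy":40,"dz":1,"yaw":0.004},{"hand":0.4,"dx":1,"dy":80,"dz":1,"yaw":0.004},{"hand":0.4,"dx":1,"dy":105,"dz":1,"yaw":0.004},{"hand":0.4,"dx":1,"dy":105,"dz":1,"yaw":0.004},{"hand":0.9,"dx":1,"dy":105,"dz":1,"yaw":0.004},{"hand":0.9,"dx":1,"dy":105,"dz":1,"yaw":0.004},{"hand":0.9,"dx":1,"dy":105,"dz":1,"yaw":0.004},{"hand":0.9,"dx":1,"dy":105,"dz":1,"yaw":0.004},{"hand":0.9,"dx":1,"dy":105,"dz":1,"yaw":0.004}]' 60
python3 - <<'E'
from h import *
p=tool()[0];print(p@[.516,-.8566,0])
im=bot.grab_frame('wrist'); cv2.imwrite('pics/w9.png',im[:,:,::-1])
E
```

```text
clock: 13.6
position: [0.6009, 0.1723, 0.0985]
tool_rot: [-1.568, -0.001, -1.031]
force: [-1.9, 0.5, 8.0]
grip_width: 0.0163
0.1624775449860743
```

View pics/w9.png

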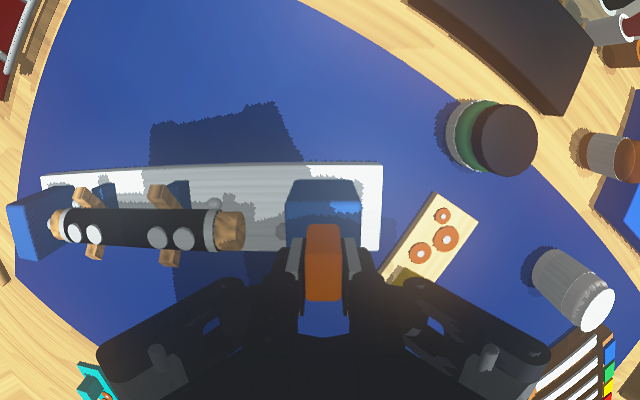

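```bash
python3 -m crank '[{"hand":0.9,"dx":-6,"dy":0,"dz":0,"yaw":0},{"hand":0.9,"dx":-12,"dy":0,"dz":0,"yaw":0},{"hand":0.9,"dx":-18,"dy":0,"dz":0,"yaw":0},{"hand":0.9,"dx":-22,"dy":0,"dz":0,"yaw":0},{"hand":0.9,"dx":-26,"dy":0,"dz":0,"yaw":0},{"hand":0.9,"dx":-28,"dy":0,"dz":0,"yaw":0},{"hand":0.9,"dx":-30,"dy":0,"dz":0,"yaw":0},{"hand":0.9,"dx":-32,"dy":0,"dz":0,"yaw":0},{"hand":0.9,"dx":-32,"dy":0,"dz":0,"yaw":0}]' 60
python3 - <<'E'
from h import *
p=tool()[0];print(p@[.516,-.8566,0])
im=bot.grab_frame('wrist'); cv2.imwrite('pics/w10.png',im[:,:,::-1])
E
```

```text
clock: 14.4
position: [0.5846, 0.1993, 0.0985]
tool_rot: [-1.568, -0.002, -1.032]
force: [-1.0, -2.8, 8.9]
grip_width: 0.0168
0.13096220574468811
```

View pics/w10.png

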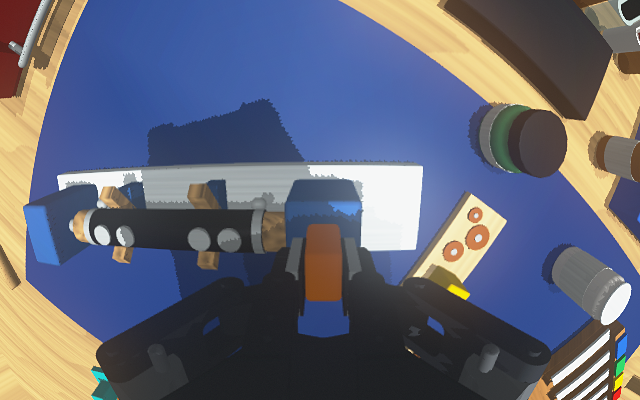

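```bash
python3 -m crank '[{"hand":0.9,"dx":-2,"dy":0,"dz":0,"yaw":0},{"hand":0.9,"dx":-4,"dy":0,"dz":0,"yaw":0},{"hand":0.9,"dx":-5,"dy":0,"dz":0,"yaw":0},{"hand":0.9,"dx":-6,"dy":0,"dz":0,"yaw":0},{"hand":0.9,"dx":-7,"dy":0,"dz":0,"yaw":0},{"hand":0.9,"dx":-8,"dy":0,"dz":0,"yaw":0},{"hand":0.9,"dx":-8,"dy":0,"dz":0,"yaw":0}]' 60
python3 - <<'E'
from h import *
p,_,s=tool();print(p@[.516,-.8566,0], s['force']@[.516,-.8566,0])
im=bot.grab_frame('wrist'); cv2.imwrite('pics/w11.png',im[:,:,::-1])
E
```

```text
clock: 15.03
position: [0.5807, 0.2057, 0.0985]
tool_rot: [-1.568, -0.002, -1.032]
force: [-0.8, -5.2, 9.1]
grip_width: 0.017
0.12341384374965256 4.085670450885122
```

```bash
python3 -m crank '[{"hand":0.9,"dx":-1,"dy":0,"dz":0,"yaw":0},{"hand":0.9,"dx":-1,"dy":0,"dz":0,"yaw":0},{"hand":0.9,"dx":-1.5,"dy":0,"dz":0,"yaw":0},{"hand":0.9,"dx":-1.5,"dy":0,"dz":0,"yaw":0}]' 60
python3 - <<'E'
from h import *
p,_,s=tool();print(p@[.516,-.8566,0], s['force']@[.516,-.8566,0])
E
```

```text
clock: 15.42
position: [0.58, 0.2069, 0.0985]
tool_rot: [-1.568, -0.002, -1.032]
force: [0.5, -6.3, 9.8]
grip_width: 0.017
0.12207477975416958 5.601408064339274
```

View pics/w11.png

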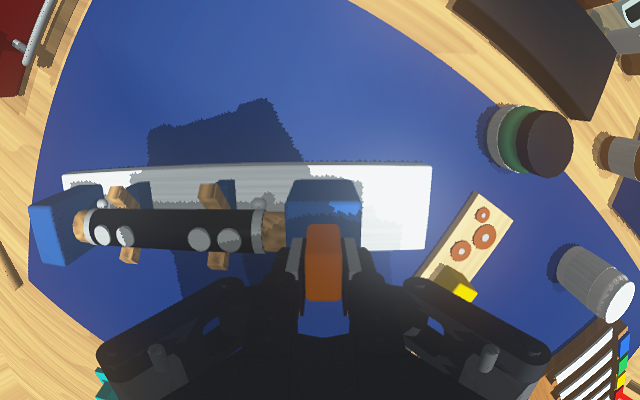

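Not yet seated; continuing in 1 mm steps until the push force rises.

```bash
python3 -m crank '[{"hand":0.9,"dx":-0.5,"dy":0,"dz":0,"yaw":0},{"hand":0.9,"dx":-1,"dy":0,"dz":0,"yaw":0},{"hand":0.9,"dx":-1,"dy":0,"dz":0,"yaw":0}]' 60
python3 - <<'E'
from h import *
p,_,s=tool();print(p@[.516,-.8566,0], s['force']@[.516,-.8566,0])
E
python3 -m crank '[{"hand":0.9,"dx":-0.5,"dy":0,"dz":0,"yaw":0},{"hand":0.9,"dx":-1,"dy":0,"dz":0,"yaw":0},{"hand":0.9,"dx":-1,"dy":0,"dz":0,"yaw":0}]' 60
python3 - <<'E'
from h import *
p,_,s=tool();print(p@[.516,-.8566,0], s['force']@[.516,-.8566,0])
E
```

```text
clock: 15.67
position: [0.5795, 0.2078, 0.0985]
tool_rot: [-1.568, -0.002, -1.032]
force: [0.1, -5.1, 9.0]
grip_width: 0.017
0.12105182612889369 4.408615934542856
clock: 15.92
position: [0.579, 0.2086, 0.0985]
tool_rot: [-1.568, -0.002, -1.032]
force: [-0.2, -5.3, 10.0]
grip_width: 0.017
0.12007055580742824 4.427737189926011
```

```bash
python3 -m crank '[{"hand":0.9,"dx":-0.5,"dy":0,"dz":0,"yaw":0},{"hand":0.9,"dx":-1,"dy":0,"dz":0,"yaw":0},{"hand":0.9,"dx":-1,"dy":0,"dz":0,"yaw":0}]' 60
python3 - <<'E'
from h import *
p,_,s=tool();print(p@[.516,-.8566,0], s['force']@[.516,-.8566,0])
E
python3 -m crank '[{"hand":0.9,"dx":-0.5,"dy":0,"dz":0,"yaw":0},{"hand":0.9,"dx":-1,"dy":0,"dz":0,"yaw":0},{"hand":0.9,"dx":-1,"dy":0,"dz":0,"yaw":0}]' 60
python3 - <<'E'
from h import *
p,_,s=tool();print(p@[.516,-.8566,0], s['force']@[.516,-.8566,0])
im=bot.grab_frame('wrist'); crop(im,20,150,320,300,2,'pics/w12.png')
E
```

```text
clock: 16.17
position: [0.5785, 0.2093, 0.0985]
tool_rot: [-1.568, -0.002, -1.032]
force: [1.7, -6.6, 9.1]
grip_width: 0.0167
0.11921568538558058 6.532938481482399
clock: 16.42
position: [0.5785, 0.2093, 0.0985]
tool_rot: [-1.568, -0.003, -1.033]
force: [4.4, -10.3, 9.1]
grip_width: 0.0169
0.11919765325180184 11.111511018633001
```

View pics/w12.png

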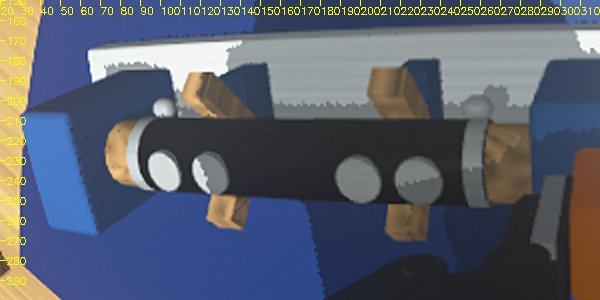

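```bash
python3 -m crank '[{"hand":0.9,"dx":-1,"dy":0,"dz":0,"yaw":0},{"hand":0.9,"dx":-2,"dy":0,"dz":0,"yaw":0},{"hand":0.9,"dx":-2,"dy":0,"dz":0,"yaw":0},{"hand":0.9,"dx":-2,"dy":0,"dz":0,"yaw":0}]' 60
python3 - <<'E'
from h import *
p,_,s=tool();print(p@[.516,-.8566,0], s['force']@[.516,-.8566,0])
E
```

```text
clock: 16.8
position: [0.5784, 0.2094, 0.0985]
tool_rot: [-1.568, -0.005, -1.034]
force: [9.1, -16.2, 7.7]
grip_width: 0.0166
0.11909543832948251 18.554362388094525
```

```bash
python3 -m crank '[{"hand":0.4,"dx":2,"dy":0,"dz":0,"yaw":0},{"hand":0.4,"dx":2,"dy":0,"dz":0,"yaw":0},{"hand":0.4,"dx":2,"dy":0,"dz":0,"yaw":0},{"hand":0.4,"dx":2,"dy":-40,"dz":0,"yaw":0},{"hand":0.4,"dx":2,"dy":-80,"dz":0,"yaw":0},{"hand":0.4,"dx":2,"dy":-120,"dz":0,"yaw":0},{"hand":0.4,"dx":2,"dy":-160,"dz":0,"yaw":0},{"hand":0.4,"dx":2,"dy":-200,"dz":0,"yaw":0},{"hand":0.4,"dx":2,"dy":-200,"dz":0,"yaw":0},{"hand":0.4,"dx":2,"dy":-200,"dz":0,"yaw":0}]' 60
python3 - <<'E'
from h import *
import pickle
pickle.dump(cam('wrist'),open('w13.pkl','wb'))
im=bot.grab_frame('wrist'); cv2.imwrite('pics/w13.png',im[:,:,::-1])
im=bot.grab_frame('top'); cv2.imwrite('pics/t13.png',im[:,:,::-1]);crop(im,165,120,365,240,4,'pics/t13a.png')
E
```

```text
clock: 17.63
position: [0.577, 0.2118, 0.2991]
tool_rot: [-1.566, -0.001, -1.031]
force: [0.1, 0.5, -0.4]
grip_width: 0.0512
```

View pics/w13.png

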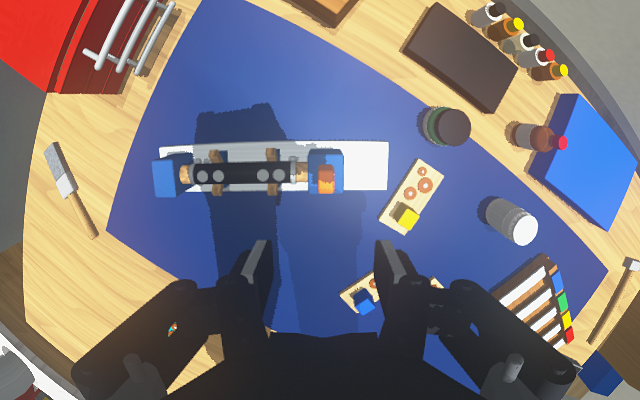

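View pics/t13a.png

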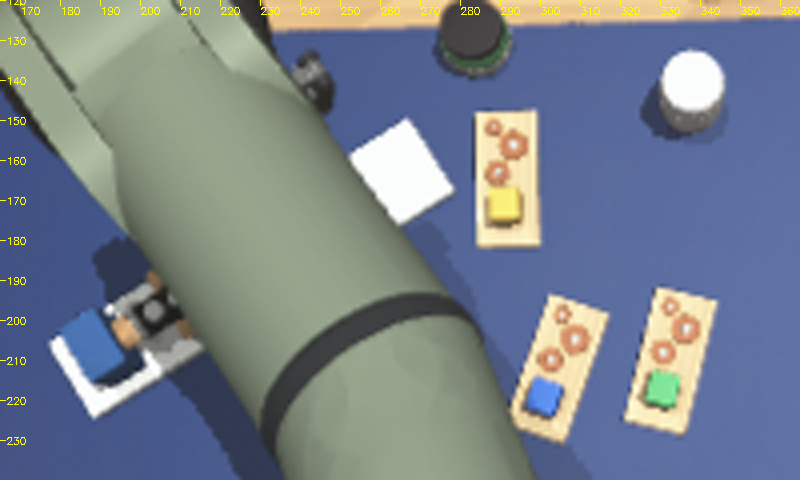

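Run:
```python
from h import *
go([.577,.073,.17],-1.567)
```

```text
t17.7 at [576.1 211.1 296.1] psi -1.031 -> dx 119.0 dy 126.1 dz -70.1 yaw 0.536 rows 5
```

```bash
python3 -m crank '[{"hand":0.45,"dx":30,"dy":0,"dz":-17,"yaw":0.12},{"hand":0.45,"dx":60,"dy":0,"dz":-35,"yaw":0.24},{"hand":0.45,"dx":90,"dy":10,"dz":-53,"yaw":0.36},{"hand":0.45,"dx":119,"dy":40,"dz":-70,"yaw":0.48},{"hand":0.45,"dx":119,"dy":80,"dz":-70,"yaw":0.536},{"hand":0.45,"dx":119,"dy":120,"dz":-70,"yaw":0.536},{"hand":0.45,"dx":119,"dy":126,"dz":-70,"yaw":0.536},{"hand":0.45,"dx":119,"dy":126,"dz":-70,"yaw":0.536}]'
python3 - <<'E'
from h import *
import pickle
pickle.dump(cam('wrist'),open('w14.pkl','wb'))
im=bot.grab_frame('wrist'); cv2.imwrite('pics/w14.png',im[:,:,::-1])
crop(im,270,70,410,260,4,'pics/w14a.png')
E
```

```text
clock: 18.4
position: [0.5759, 0.073, 0.168]
tool_rot: [-1.576, -0.001, -1.567]
force: [-0.2, 0.3, 1.2]
grip_width: 0.0467
```

View pics/w14.png

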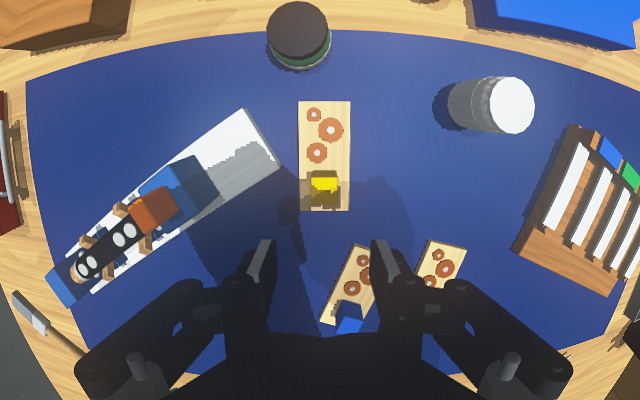

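View pics/w14a.png

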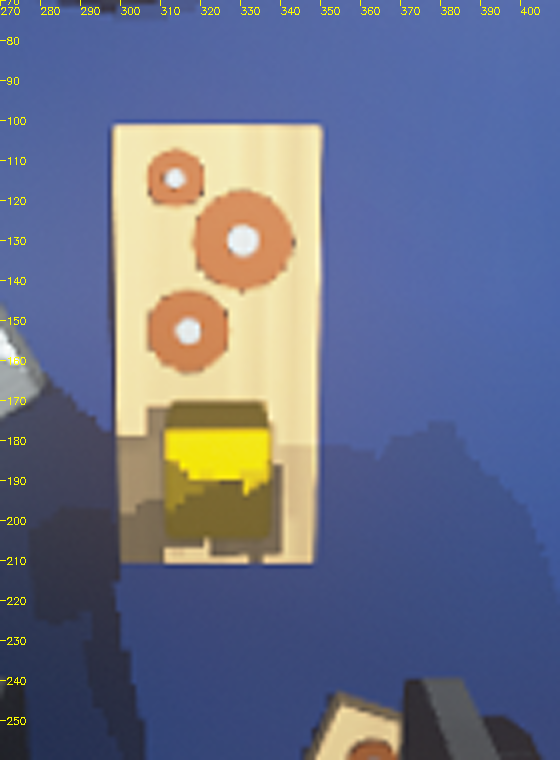

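```bash
cat >> h.py <<'E'
def fitw(px,x0,c,zt=.01):
    L=[(.08,.025,zt),(.08,-.025,zt),(-.03,-.025,zt),(-.03,.025,zt)]
    def f(p):
        cc,s=np.cos(p[2]),np.sin(p[2]); Q=np.array([[p[0]+cc*a-s*b,p[1]+s*a+cc*b,z] for a,b,z in L])
        return (proj('wrist',Q,c)-np.array(px)).ravel()
    s=least_squares(f,x0); return s.x,np.sqrt(np.mean(f(s.x)**2))
E
python3 - <<'E'
from h import *
import pickle
c=pickle.load(open('w14.pkl','rb'))
print(fitw([(298,101.5),(350.5,101.5),(349,210.75),(299.75,210.75)],(.57,.07,0),c))
print('knob',plane('wrist',(311+337.2)/2,(177+204)/2,.045,c))
p,e=fitw([(298,101.5),(350.5,101.5),(349,210.75),(299.75,210.75)],(.57,.07,0),c)
go([p[0],p[1],.021],p[2]-np.pi/2)
E
```

```text
(array([0.57665001, 0.07160554, 0.00594972]), np.float64(0.20156872386795283))
knob [0.57758934 0.07199131 0.045     ]
t18.4 at [577.2  73.5 170.3] psi -1.567 -> dx 1.9 dy 149.3 dz -0.3 yaw -0.002 rows 4
```

```bash
python3 -m crank '[{"hand":0.45,"dx":2,"dy":40,"dz":0,"yaw":0},{"hand":0.45,"dx":2,"dy":80,"dz":0,"yaw":0},{"hand":0.45,"dx":2,"dy":120,"dz":0,"yaw":0},{"hand":0.45,"dx":2,"dy":140,"dz":0,"yaw":0},{"hand":0.45,"dx":2,"dy":149,"dz":0,"yaw":0},{"hand":0.45,"dx":2,"dy":149,"dz":0,"yaw":0},{"hand":0.85,"dx":2,"dy":149,"dz":0,"yaw":0},{"hand":0.85,"dx":2,"dy":149,"dz":0,"yaw":0},{"hand":0.85,"dx":2,"dy":149,"dz":0,"yaw":0},{"hand":0.85,"dx":2,"dy":149,"dz":0,"yaw":0},{"hand":0.85,"dx":2,"dy":149,"dz":0,"yaw":0},{"hand":0.85,"dx":2,"dy":149,"dz":0,"yaw":0}]' 60
```

```text
clock: 19.45
position: [0.5791, 0.0713, 0.0239]
tool_rot: [-1.567, 0.001, -1.568]
force: [-0.7, 0.8, 7.9]
grip_width: 0.023
```

```bash
python3 -m crank '[{"hand":0.85,"dx":0,"dy":-10,"dz":0,"yaw":0},{"hand":0.85,"dx":0,"dy":-40,"dz":0,"yaw":0},{"hand":0.85,"dx":0,"dy":-80,"dz":0,"yaw":0},{"hand":0.85,"dx":0,"dy":-110,"dz":0,"yaw":0},{"hand":0.85,"dx":0,"dy":-110,"dz":0,"yaw":0}]' 60
python3 - <<'E'
from h import *
go([.384,-.3015,.115],-1.967)
E
```

```text
clock: 19.87
position: [0.5805, 0.0714, 0.1391]
tool_rot: [-1.561, 0.001, -1.568]
force: [0.4, 0.1, -0.5]
grip_width: 0.0227
t19.9 at [580.5  71.4 139.1] psi -1.568 -> dx 372.5 dy 21.7 dz -197.6 yaw 0.399 rows 11
```

```bash
python3 -m crank '[{"hand":0.85,"dx":35,"dy":0,"dz":-18,"yaw":0.04},{"hand":0.85,"dx":70,"dy":0,"dz":-36,"yaw":0.08},{"hand":0.85,"dx":105,"dy":0,"dz":-55,"yaw":0.12},{"hand":0.85,"dx":140,"dy":0,"dz":-74,"yaw":0.16},{"hand":0.85,"dx":175,"dy":0,"dz":-93,"yaw":0.2},{"hand":0.85,"dx":210,"dy":0,"dz":-112,"yaw":0.24},{"hand":0.85,"dx":245,"dy":5,"dz":-130,"yaw":0.28},{"hand":0.85,"dx":280,"dy":10,"dz":-149,"yaw":0.32},{"hand":0.85,"dx":315,"dy":15,"dz":-168,"yaw":0.36},{"hand":0.85,"dx":350,"dy":22,"dz":-186,"yaw":0.4},{"hand":0.85,"dx":372,"dy":22,"dz":-198,"yaw":0.4},{"hand":0.85,"dx":372,"dy":22,"dz":-198,"yaw":0.4}]' 60
python3 -m crank '[{"hand":0.85,"dx":0,"dy":0,"dz":0,"yaw":0},{"hand":0.85,"dx":0,"dy":0,"dz":0,"yaw":0}]' 60
python3 - <<'E'
from h import *
import pickle
go([.384,-.3015,.115],-1.967)
pickle.dump(cam('wrist'),open('w15.pkl','wb'))
im=bot.grab_frame('wrist'); cv2.imwrite('pics/w15.png',im[:,:,::-1])
E
```

```text
clock: 20.87
position: [0.3776, -0.3065, 0.1106]
tool_rot: [-1.57, -0.002, -1.975]
force: [-0.4, -0.3, -1.0]
grip_width: 0.023
clock: 21.03
position: [0.3812, -0.3014, 0.1104]
tool_rot: [-1.569, 0.0, -1.968]
force: [-0.1, 0.4, -1.1]
grip_width: 0.0227
t21.0 at [ 381.2 -301.4  110.4] psi -1.968 -> dx -1.0 dy -4.6 dz 2.6 yaw -0.001 rows 1
```

View pics/w15.png

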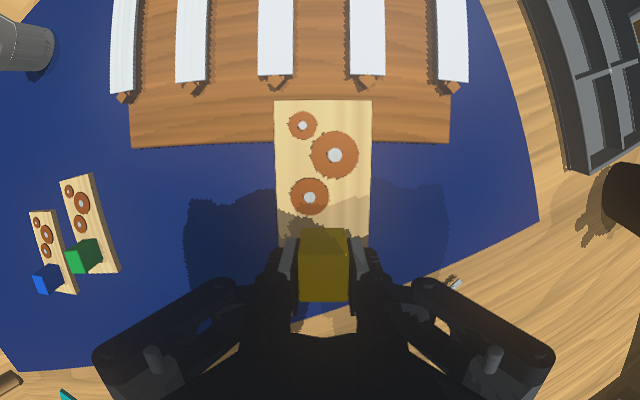

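Run:
```python
from h import *
t=cv2.imread('pics/w15.png')[:,:,::-1]
crop(t,240,0,400,150,5,'pics/w15a.png')
```

```text
(no output)
```

View pics/w15a.png

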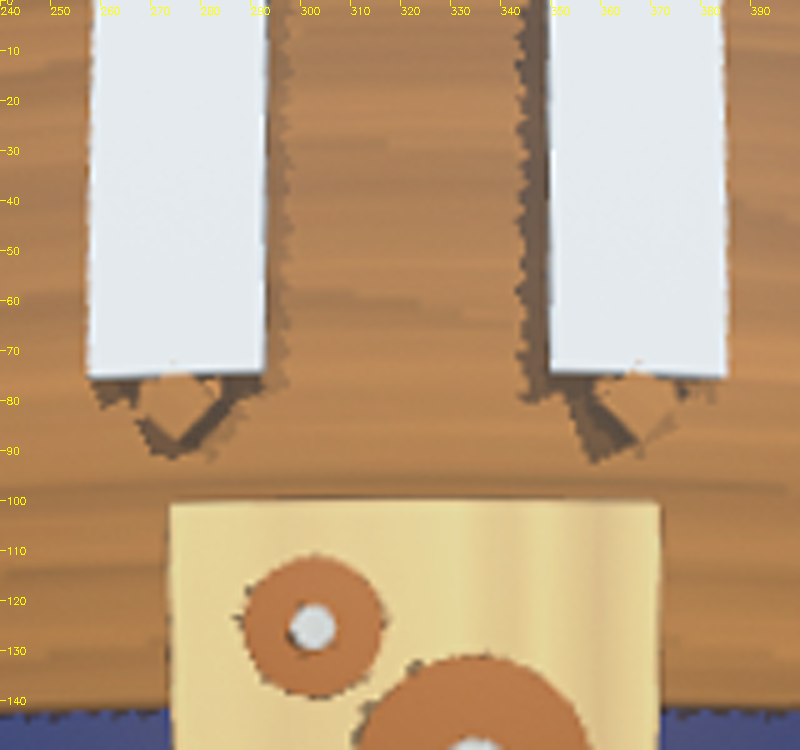

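Run:
```python
from h import *
import pickle
c=pickle.load(open('w15.pkl','rb')); p,Rm,s=tool()
T=lambda u,v,z:(Rm.T@(plane('wrist',u,v,z,c)-p)*1000).round(1)
for v in (70,5): print(T(292.8 if v==70 else 293.8,v,.037),T(349.8 if v==70 else 349.2,v,.037))
zt=p[2]-.0239+.01
print(T(273.6,100,zt),T(372.2,100,zt),T(274.4,148,zt),T(372.2,148,zt))
print('strip ends',T(292.8,74.6,.037))
```

```text
[-20.3  73.4 100.7] [ 18.7  73.4 100.6]
[-19.9  73.4 149.1] [ 18.6  73.4 148.9]
[-24.3  14.   77.5] [25.  14.  77.4] [-24.4  14.   53. ] [25.4 14.  53. ]
strip ends [-20.3  73.4  97.5]
```

```bash
python3 -m crank '[{"hand":0.85,"dx":-1,"dy":25,"dz":0,"yaw":0},{"hand":0.85,"dx":-1,"dy":50,"dz":0,"yaw":0},{"hand":0.85,"dx":-1,"dy":65,"dz":0,"yaw":0},{"hand":0.85,"dx":-1,"dy":65,"dz":0,"yaw":0},{"hand":0.85,"dx":-1,"dy":65,"dz":0,"yaw":0}]' 60
python3 - <<'E'
from h import *
import pickle
c=cam('wrist');p,Rm,s=tool(); print(p)
im=bot.grab_frame('wrist'); crop(im,240,0,400,150,5,'pics/w16a.png')
pickle.dump((c,p,Rm),open('w16.pkl','wb'))
E
```

```text
clock: 21.5
position: [0.3815, -0.2998, 0.0445]
tool_rot: [-1.572, 0.0, -1.966]
force: [0.8, 0.7, -1.2]
grip_width: 0.0228
[ 0.38145235 -0.29977252  0.04450201]
```

View pics/w16a.png

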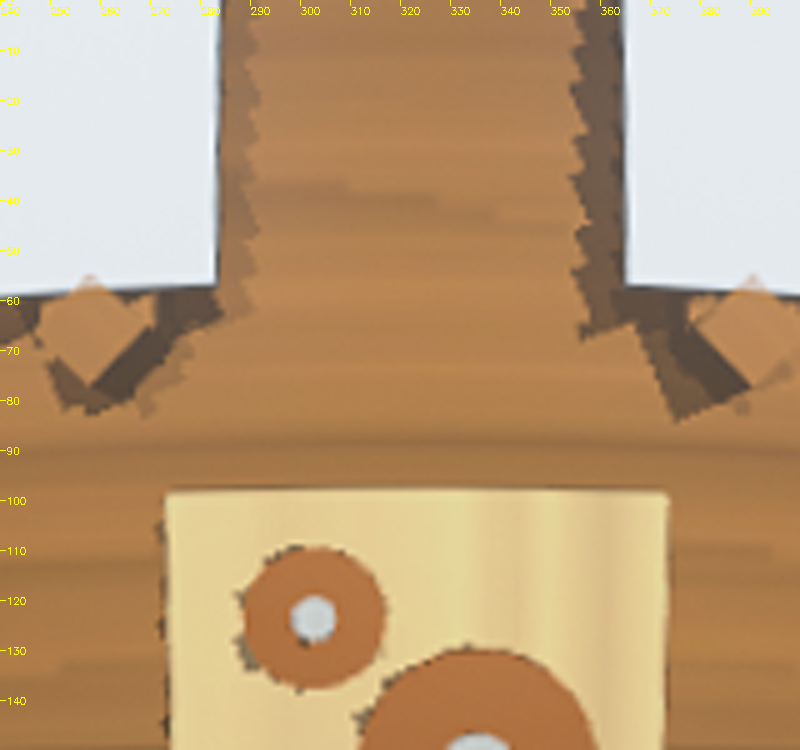

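```bash
python3 -m crank '[{"hand":0.85,"dx":0.3,"dy":-0.5,"dz":8,"yaw":0},{"hand":0.85,"dx":0.3,"dy":-0.5,"dz":16,"yaw":0},{"hand":0.85,"dx":0.3,"dy":-0.5,"dz":22,"yaw":0},{"hand":0.85,"dx":0.3,"dy":-0.5,"dz":28,"yaw":0},{"hand":0.85,"dx":0.3,"dy":-0.5,"dz":34,"yaw":0},{"hand":0.85,"dx":0.3,"dy":-0.5,"dz":40,"yaw":0},{"hand":0.85,"dx":0.3,"dy":-0.5,"dz":46,"yaw":0},{"hand":0.85,"dx":0.3,"dy":-0.5,"dz":52,"yaw":0},{"hand":0.85,"dx":0.3,"dy":-0.5,"dz":52,"yaw":0}]' 60
python3 - <<'E'
from h import *
im=bot.grab_frame('wrist'); cv2.imwrite('pics/w17.png',im[:,:,::-1])
E
```

```text
clock: 22.3
position: [0.43, -0.3215, 0.0448]
tool_rot: [-1.57, 0.0, -1.968]
force: [1.7, -1.3, -8.1]
grip_width: 0.0229
```

View pics/w17.png

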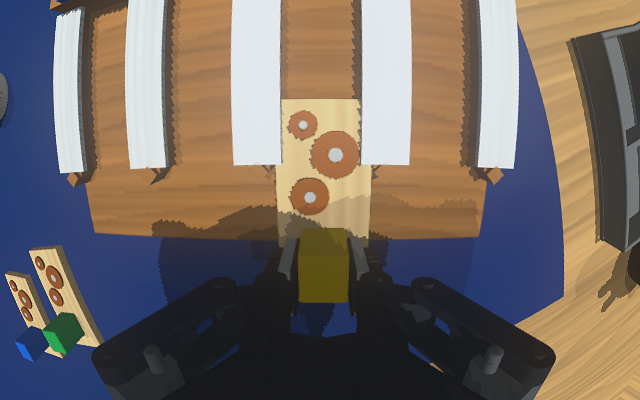

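```bash
python3 -m crank '[{"hand":0.85,"dx":0,"dy":0.7,"dz":8,"yaw":0},{"hand":0.85,"dx":0,"dy":0.7,"dz":16,"yaw":0},{"hand":0.85,"dx":0,"dy":0.7,"dz":24,"yaw":0},{"hand":0.85,"dx":0,"dy":0.7,"dz":32,"yaw":0},{"hand":0.85,"dx":0,"dy":0.7,"dz":40,"yaw":0},{"hand":0.85,"dx":0,"dy":0.7,"dz":48,"yaw":0},{"hand":0.85,"dx":0,"dy":0.7,"dz":56,"yaw":0},{"hand":0.85,"dx":0,"dy":0.7,"dz":62,"yaw":0},{"hand":0.85,"dx":0,"dy":0.7,"dz":66,"yaw":0},{"hand":0.85,"dx":0,"dy":0.7,"dz":66,"yaw":0}]' 60
```

```text
clock: 23.18
position: [0.491, -0.3472, 0.0444]
tool_rot: [-1.57, -0.0, -1.968]
force: [0.1, 1.2, 3.5]
grip_width: 0.0227
```

```bash
python3 -m crank '[{"hand":0.85,"dx":0,"dy":0,"dz":3,"yaw":0},{"hand":0.85,"dx":0,"dy":0,"dz":6,"yaw":0},{"hand":0.85,"dx":0,"dy":0,"dz":8,"yaw":0},{"hand":0.85,"dx":0,"dy":0,"dz":10,"yaw":0},{"hand":0.85,"dx":0,"dy":0,"dz":10,"yaw":0}]' 60
```

```text
clock: 23.6
position: [0.4981, -0.3502, 0.0442]
tool_rot: [-1.574, 0.0, -1.968]
force: [-10.7, 7.1, 13.3]
grip_width: 0.0227
```

```bash
python3 -m crank '[{"hand":0.85,"dx":0,"dy":0,"dz":2,"yaw":0},{"hand":0.85,"dx":0,"dy":0,"dz":2,"yaw":0},{"hand":0.85,"dx":0,"dy":0,"dz":2,"yaw":0}]' 60
python3 - <<'E'
from h import *
im=bot.grab_frame('wrist'); cv2.imwrite('pics/w18.png',im[:,:,::-1])
E
```

```text
clock: 23.85
position: [0.4983, -0.3503, 0.0441]
tool_rot: [-1.577, 0.0, -1.968]
force: [-20.4, 12.7, 22.5]
grip_width: 0.0227
```

View pics/w18.png

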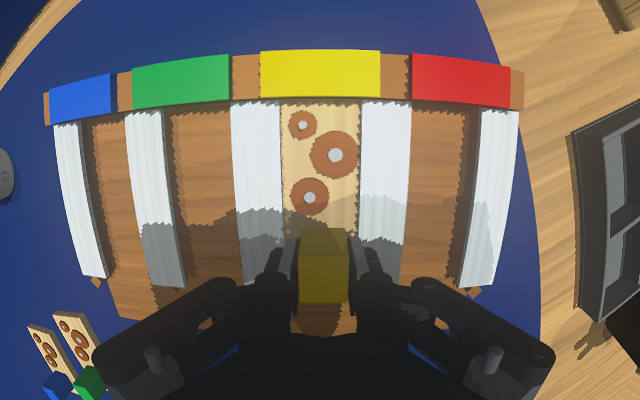

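```bash
python3 -m crank '[{"hand":0.4,"dx":0,"dy":0,"dz":-1,"yaw":0},{"hand":0.4,"dx":0,"dy":0,"dz":-1,"yaw":0},{"hand":0.4,"dx":0,"dy":0,"dz":-1,"yaw":0},{"hand":0.4,"dx":0,"dy":-30,"dz":-1,"yaw":0},{"hand":0.4,"dx":0,"dy":-70,"dz":-1,"yaw":0},{"hand":0.4,"dx":0,"dy":-110,"dz":-1,"yaw":0},{"hand":0.4,"dx":0,"dy":-150,"dz":-1,"yaw":0},{"hand":0.4,"dx":0,"dy":-150,"dz":-1,"yaw":0}]' 60
python3 - <<'E'
from h import *
import pickle
p=np.array([.4983,-.3503]); q=p-[.4821,-.3082]; c,s=np.cos(-.3964),np.sin(-.3964); print('rackframe',c*q[0]+s*q[1],-s*q[0]+c*q[1])
im=bot.grab_frame('top'); cv2.imwrite('pics/t19.png',im[:,:,::-1]);crop(im,170,140,370,240,4,'pics/t19a.png')
im=bot.grab_frame('wrist'); cv2.imwrite('pics/w19.png',im[:,:,::-1])
E
```

```text
clock: 24.57
position: [0.5029, -0.3529, 0.202]
tool_rot: [-1.56, -0.002, -1.968]
force: [1.0, -0.5, 0.7]
grip_width: 0.0515
rackframe 0.031198612514466175 -0.03258061658674062
```

View pics/t19a.png

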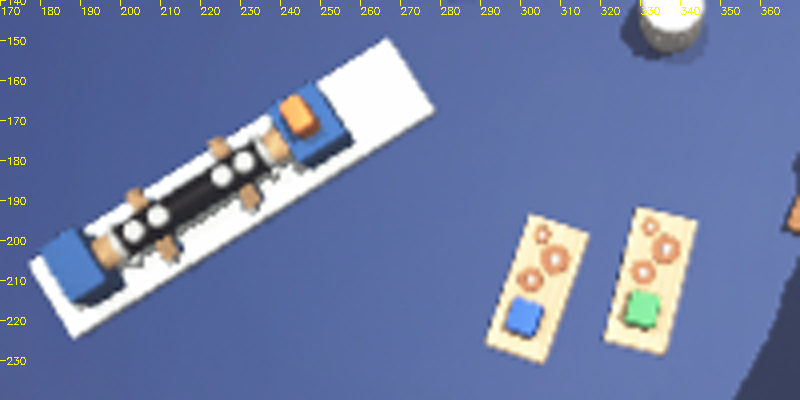

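View pics/w19.png

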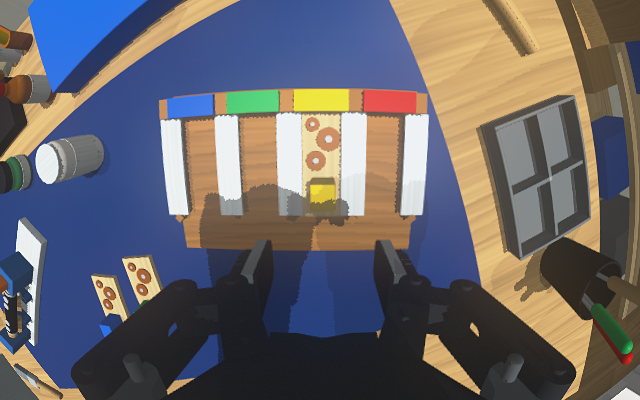

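Run:
```python
from h import *
go([.427,-.050,.17],-1.837)
```

```text
t24.7 at [ 500.9 -351.7  196. ] psi -1.968 -> dx -249.6 dy 25.1 dz -185.0 yaw -0.131 rows 8
```

```bash
python3 -m crank '[{"hand":0.45,"dx":-33,"dy":0,"dz":-24,"yaw":-0.02},{"hand":0.45,"dx":-66,"dy":0,"dz":-48,"yaw":-0.04},{"hand":0.45,"dx":-99,"dy":0,"dz":-72,"yaw":-0.06},{"hand":0.45,"dx":-132,"dy":0,"dz":-96,"yaw":-0.08},{"hand":0.45,"dx":-165,"dy":0,"dz":-120,"yaw":-0.1},{"hand":0.45,"dx":-198,"dy":10,"dz":-145,"yaw":-0.12},{"hand":0.45,"dx":-228,"dy":20,"dz":-170,"yaw":-0.131},{"hand":0.45,"dx":-250,"dy":25,"dz":-185,"yaw":-0.131},{"hand":0.45,"dx":-250,"dy":25,"dz":-185,"yaw":-0.131},{"hand":0.45,"dx":-250,"dy":25,"dz":-185,"yaw":-0.131},{"hand":0.45,"dx":-250,"dy":25,"dz":-185,"yaw":-0.131}]'
python3 - <<'E'
from h import *
import pickle
pickle.dump(cam('wrist'),open('w20.pkl','wb'))
im=bot.grab_frame('wrist'); cv2.imwrite('pics/w20.png',im[:,:,::-1])
crop(im,240,80,410,250,4,'pics/w20a.png')
E
```

```text
clock: 25.58
position: [0.426, -0.0492, 0.1687]
tool_rot: [-1.571, -0.0, -1.837]
force: [0.2, -0.2, -0.0]
grip_width: 0.0468
```

View pics/w20a.png

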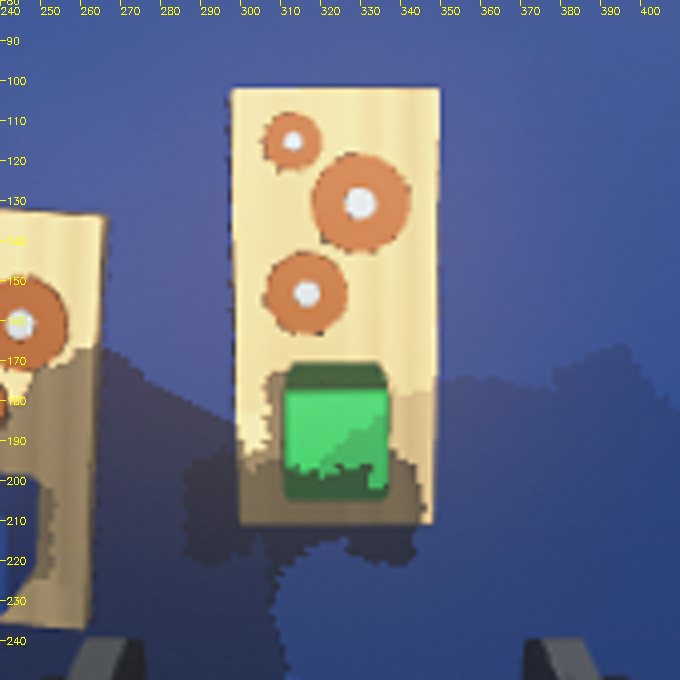

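Run:
```python
from h import *
import pickle
c=pickle.load(open('w20.pkl','rb'))
p,e=fitw([(298,102),(349.75,102),(348.25,211),(299.75,211)],(.42,-.05,-.27),c)
print(p,e,'knob',plane('wrist',(311+337.2)/2,(177+204)/2,.045,c))
go([p[0],p[1],.021],p[2]-np.pi/2)
```

```text
[ 0.42689093 -0.05036462 -0.2647502 ] 0.22479020714182119 knob [ 0.42789135 -0.05064745  0.045     ]
t25.6 at [426.1 -49.6 168.8] psi -1.838 -> dx 0.5 dy 147.8 dz 1.0 yaw -0.003 rows 4
```

```bash
python3 -m crank '[{"hand":0.45,"dx":1,"dy":40,"dz":1,"yaw":-0.002},{"hand":0.45,"dx":1,"dy":80,"dz":1,"yaw":-0.002},{"hand":0.45,"dx":1,"dy":120,"dz":1,"yaw":-0.002},{"hand":0.45,"dx":1,"dy":140,"dz":1,"yaw":-0.002},{"hand":0.45,"dx":1,"dy":147,"dz":1,"yaw":-0.002},{"hand":0.45,"dx":1,"dy":147,"dz":1,"yaw":-0.002},{"hand":0.85,"dx":1,"dy":147,"dz":1,"yaw":-0.002},{"hand":0.85,"dx":1,"dy":147,"dz":1,"yaw":-0.002},{"hand":0.85,"dx":1,"dy":147,"dz":1,"yaw":-0.002},{"hand":0.85,"dx":1,"dy":147,"dz":1,"yaw":-0.002},{"hand":0.85,"dx":1,"dy":147,"dz":1,"yaw":-0.002},{"hand":0.85,"dx":1,"dy":147,"dz":1,"yaw":-0.002}]' 60
python3 -m crank '[{"hand":0.85,"dx":0,"dy":-10,"dz":0,"yaw":0},{"hand":0.85,"dx":0,"dy":-40,"dz":0,"yaw":0},{"hand":0.85,"dx":0,"dy":-80,"dz":0,"yaw":0},{"hand":0.85,"dx":0,"dy":-110,"dz":0,"yaw":0},{"hand":0.85,"dx":0,"dy":-110,"dz":0,"yaw":0}]' 60
python3 - <<'E'
from h import *
c,s=np.cos(-.3966),np.sin(-.3966)
def rk(x,y): return .4821+c*x-s*y,-.3082+s*x+c*y
for n,y in (('g',.0315),('b',.0955)): print(n,rk(-.095,y))
X,Y=rk(-.095,.0315); go([X,Y,.115],-1.9675)
E
```

```text
clock: 26.63
position: [0.4275, -0.0504, 0.0235]
tool_rot: [-1.568, 0.0, -1.836]
force: [-0.9, -1.5, 13.2]
grip_width: 0.0232
clock: 27.05
position: [0.4291, -0.0504, 0.1378]
tool_rot: [-1.562, 0.001, -1.836]
force: [2.1, 0.3, -0.3]
grip_width: 0.0224
g (np.float64(0.4066418908805975), np.float64(-0.242448013200175))
b (np.float64(0.4313640982487095), np.float64(-0.18341571303451937))
t27.1 at [429.1 -50.4 137.8] psi -1.836 -> dx 191.2 dy 22.8 dz 28.5 yaw 0.132 rows 5
```

```bash
python3 -m crank '[{"hand":0.85,"dx":33,"dy":0,"dz":5,"yaw":0.02},{"hand":0.85,"dx":66,"dy":0,"dz":10,"yaw":0.04},{"hand":0.85,"dx":99,"dy":0,"dz":15,"yaw":0.06},{"hand":0.85,"dx":132,"dy":10,"dz":20,"yaw":0.09},{"hand":0.85,"dx":165,"dy":15,"dz":25,"yaw":0.12},{"hand":0.85,"dx":185,"dy":22,"dz":28,"yaw":0.132},{"hand":0.85,"dx":191,"dy":22,"dz":28,"yaw":0.132},{"hand":0.85,"dx":191,"dy":22,"dz":28,"yaw":0.132},{"hand":0.85,"dx":191,"dy":22,"dz":28,"yaw":0.132},{"hand":0.85,"dx":191,"dy":22,"dz":28,"yaw":0.132}]' 60
python3 - <<'E'
from h import *
import pickle
c=cam('wrist');p,Rm,s=tool(); print(p,s['tool_rot'])
im=bot.grab_frame('wrist'); cv2.imwrite('pics/w21.png',im[:,:,::-1]);crop(im,240,0,400,150,5,'pics/w21a.png')
pickle.dump((c,p,Rm),open('w21.pkl','wb'))
E
```

```text
clock: 27.88
position: [0.4042, -0.2407, 0.1107]
tool_rot: [-1.57, 0.0, -1.965]
force: [-0.5, 0.4, -0.9]
grip_width: 0.0229
[ 0.40422016 -0.24066502  0.11065644] [-1.57001932e+00  3.73740038e-04 -1.96548334e+00]
```

View pics/w21a.png

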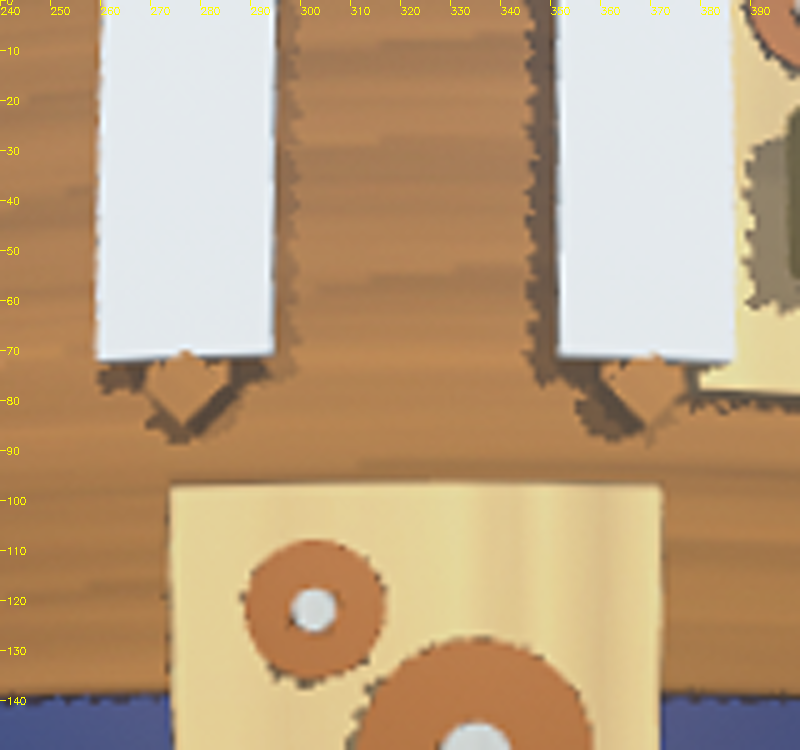

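View pics/w21.png

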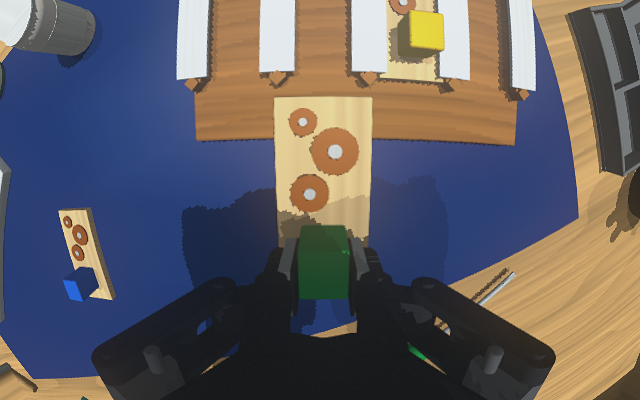

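```bash
python3 -m crank '[{"hand":0.85,"dx":0,"dy":25,"dz":0,"yaw":0},{"hand":0.85,"dx":0,"dy":50,"dz":0,"yaw":0},{"hand":0.85,"dx":0,"dy":65.5,"dz":0,"yaw":0},{"hand":0.85,"dx":0,"dy":65.5,"dz":0,"yaw":0},{"hand":0.85,"dx":0,"dy":65.5,"dz":0,"yaw":0}]' 60
python3 - <<'E'
from h import *
im=bot.grab_frame('wrist'); crop(im,240,0,400,150,5,'pics/w22a.png')
E
```

```text
clock: 28.35
position: [0.404, -0.2408, 0.0448]
tool_rot: [-1.572, 0.0, -1.965]
force: [0.7, 0.3, -0.3]
grip_width: 0.0228
```

View pics/w22a.png

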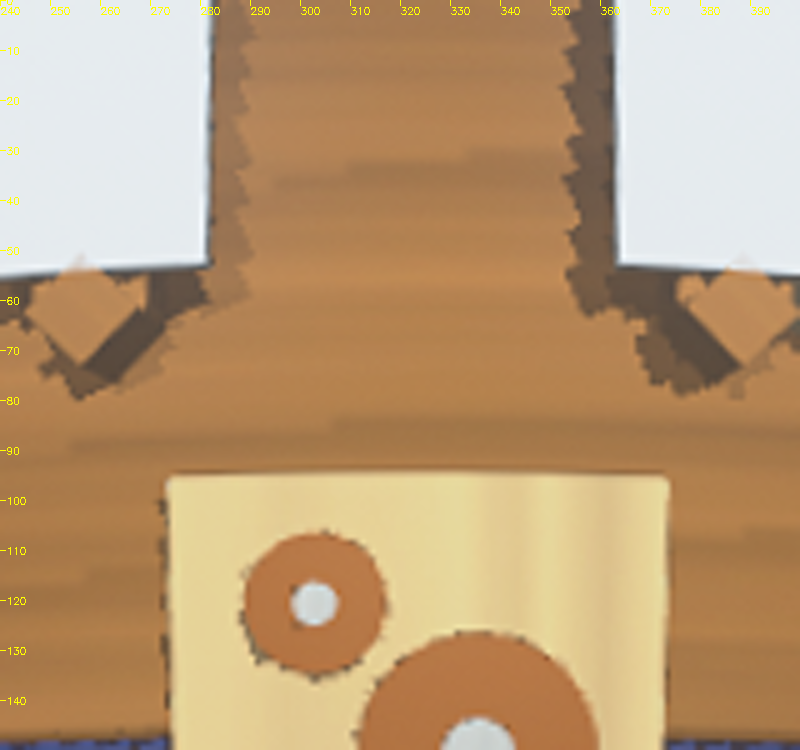

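```bash
python3 -m crank '[{"hand":0.85,"dx":-0.5,"dy":0,"dz":8,"yaw":0},{"hand":0.85,"dx":-0.5,"dy":0,"dz":16,"yaw":0},{"hand":0.85,"dx":-0.5,"dy":0,"dz":22,"yaw":0},{"hand":0.85,"dx":-0.5,"dy":0,"dz":28,"yaw":0},{"hand":0.85,"dx":-0.5,"dy":0,"dz":34,"yaw":0},{"hand":0.85,"dx":-0.5,"dy":0,"dz":40,"yaw":0},{"hand":0.85,"dx":-0.5,"dy":0,"dz":46,"yaw":0},{"hand":0.85,"dx":-0.5,"dy":0,"dz":52,"yaw":0},{"hand":0.85,"dx":-0.5,"dy":0,"dz":52,"yaw":0}]' 60
python3 - <<'E'
from h import *
im=bot.grab_frame('wrist'); cv2.imwrite('pics/w23.png',im[:,:,::-1])
E
```

```text
clock: 29.15
position: [0.4534, -0.2619, 0.0447]
tool_rot: [-1.569, 0.0, -1.967]
force: [2.7, -0.5, -5.2]
grip_width: 0.0232
```

View pics/w23.png

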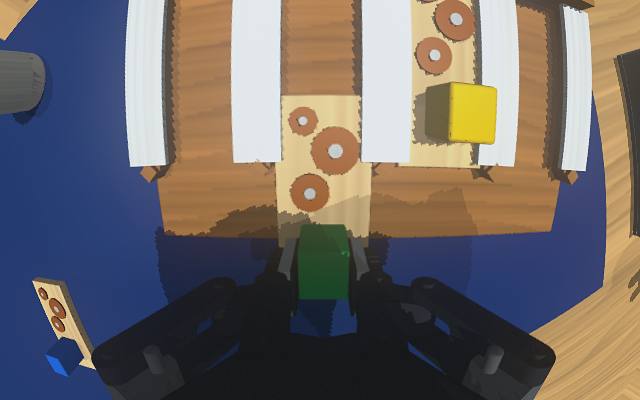

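```bash
python3 -m crank '[{"hand":0.85,"dx":0,"dy":0.4,"dz":8,"yaw":0},{"hand":0.85,"dx":0,"dy":0.4,"dz":16,"yaw":0},{"hand":0.85,"dx":0,"dy":0.4,"dz":24,"yaw":0},{"hand":0.85,"dx":0,"dy":0.4,"dz":32,"yaw":0},{"hand":0.85,"dx":0,"dy":0.4,"dz":40,"yaw":0},{"hand":0.85,"dx":0,"dy":0.4,"dz":46,"yaw":0},{"hand":0.85,"dx":0,"dy":0.4,"dz":46,"yaw":0}]' 60
python3 - <<'E'
from h import *
im=bot.grab_frame('wrist'); cv2.imwrite('pics/w24.png',im[:,:,::-1])
E
```

```text
clock: 29.78
position: [0.4957, -0.2795, 0.0442]
tool_rot: [-1.57, 0.0, -1.967]
force: [1.6, 0.3, 1.6]
grip_width: 0.0228
```

View pics/w24.png

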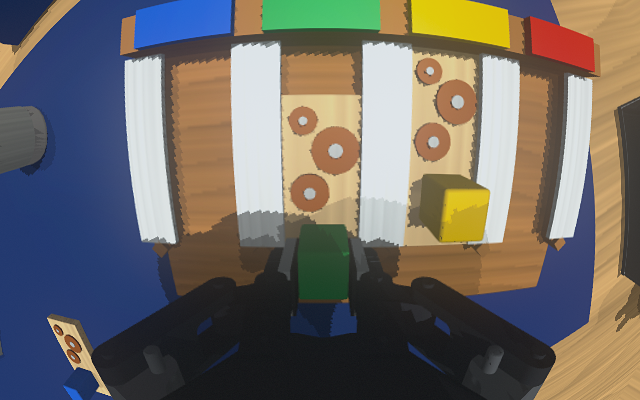

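```bash
python3 -m crank '[{"hand":0.85,"dx":0,"dy":0,"dz":5,"yaw":0},{"hand":0.85,"dx":0,"dy":0,"dz":10,"yaw":0},{"hand":0.85,"dx":0,"dy":0,"dz":15,"yaw":0},{"hand":0.85,"dx":0,"dy":0,"dz":15,"yaw":0}]' 60
python3 -m crank '[{"hand":0.85,"dx":0,"dy":0,"dz":4,"yaw":0},{"hand":0.85,"dx":0,"dy":0,"dz":8,"yaw":0},{"hand":0.85,"dx":0,"dy":0,"dz":12,"yaw":0},{"hand":0.85,"dx":0,"dy":0,"dz":12,"yaw":0}]' 60
```

```text
clock: 30.17
position: [0.5091, -0.2852, 0.0442]
tool_rot: [-1.57, 0.0, -1.967]
force: [0.8, 0.4, -0.7]
grip_width: 0.0231
clock: 30.5
position: [0.5201, -0.2897, 0.0442]
tool_rot: [-1.57, 0.0, -1.967]
force: [0.4, -0.5, 0.1]
grip_width: 0.023
```

```bash
python3 -m crank '[{"hand":0.85,"dx":0,"dy":0,"dz":2,"yaw":0},{"hand":0.85,"dx":0,"dy":0,"dz":4,"yaw":0},{"hand":0.85,"dx":0,"dy":0,"dz":5,"yaw":0},{"hand":0.85,"dx":0,"dy":0,"dz":5,"yaw":0}]' 60
```

```text
clock: 30.83
position: [0.5212, -0.2903, 0.0439]
tool_rot: [-1.577, -0.0, -1.967]
force: [-16.1, 8.9, 15.9]
grip_width: 0.0226
```

```bash
python3 - <<'E'
from h import *
im=bot.grab_frame('wrist'); cv2.imwrite('pics/w25.png',im[:,:,::-1])
E
python3 -m crank '[{"hand":0.4,"dx":0,"dy":0,"dz":-1,"yaw":0},{"hand":0.4,"dx":0,"dy":0,"dz":-1,"yaw":0},{"hand":0.4,"dx":0,"dy":0,"dz":-1,"yaw":0},{"hand":0.4,"dx":0,"dy":-30,"dz":-1,"yaw":0},{"hand":0.4,"dx":0,"dy":-70,"dz":-1,"yaw":0},{"hand":0.4,"dx":0,"dy":-110,"dz":-1,"yaw":0},{"hand":0.4,"dx":0,"dy":-150,"dz":-1,"yaw":0},{"hand":0.4,"dx":0,"dy":-150,"dz":-1,"yaw":0}]' 60
python3 - <<'E'
from h import *
im=bot.grab_frame('top'); crop(im,170,140,370,240,4,'pics/t26a.png')
im=bot.grab_frame('wrist'); cv2.imwrite('pics/w26.png',im[:,:,::-1])
go([.4235,.0435,.17],-1.919)
E
```

```text
clock: 31.55
position: [0.5259, -0.2925, 0.2018]
tool_rot: [-1.561, -0.001, -1.967]
force: [0.7, -1.2, 1.1]
grip_width: 0.0509
t31.6 at [ 523.7 -291.6  196. ] psi -1.967 -> dx -270.4 dy 25.1 dz -221.9 yaw -0.048 rows 9
```

View pics/t26a.png

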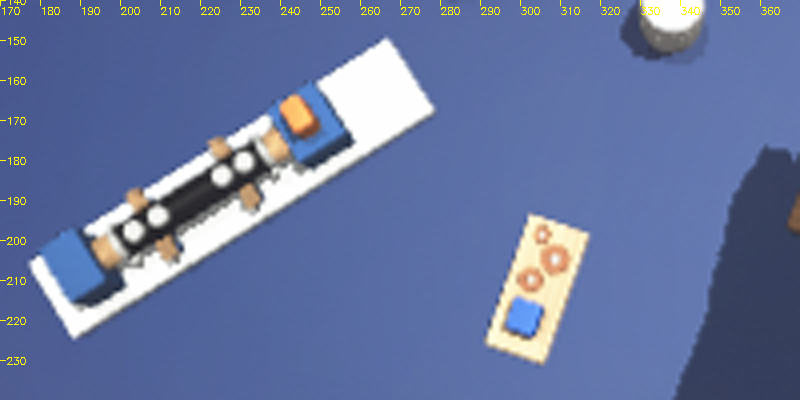

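View pics/w26.png

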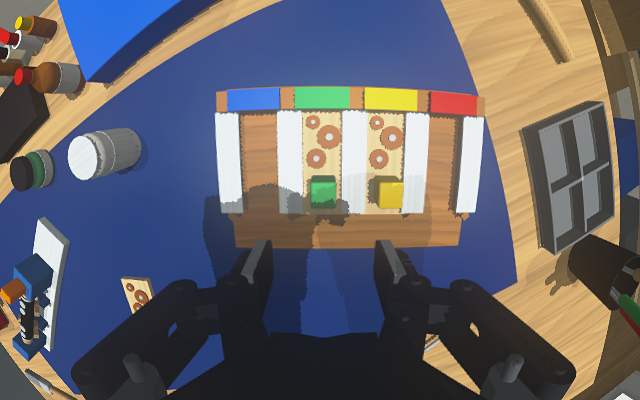

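Green is home; blue board unchanged. To the blue board.

```bash
python3 -m crank '[{"hand":0.45,"dx":-31,"dy":0,"dz":-25,"yaw":-0.01},{"hand":0.45,"dx":-62,"dy":0,"dz":-50,"yaw":-0.02},{"hand":0.45,"dx":-93,"dy":0,"dz":-76,"yaw":-0.03},{"hand":0.45,"dx":-124,"dy":0,"dz":-101,"yaw":-0.04},{"hand":0.45,"dx":-155,"dy":0,"dz":-127,"yaw":-0.048},{"hand":0.45,"dx":-186,"dy":5,"dz":-152,"yaw":-0.048},{"hand":0.45,"dx":-217,"dy":15,"dz":-178,"yaw":-0.048},{"hand":0.45,"dx":-247,"dy":25,"dz":-203,"yaw":-0.048},{"hand":0.45,"dx":-270,"dy":25,"dz":-222,"yaw":-0.048},{"hand":0.45,"dx":-270,"dy":25,"dz":-222,"yaw":-0.048},{"hand":0.45,"dx":-270,"dy":25,"dz":-222,"yaw":-0.048},{"hand":0.45,"dx":-270,"dy":25,"dz":-222,"yaw":-0.048}]'
python3 - <<'E'
from h import *
import pickle
pickle.dump(cam('wrist'),open('w27.pkl','wb'))
im=bot.grab_frame('wrist'); cv2.imwrite('pics/w27.png',im[:,:,::-1])
crop(im,240,80,410,250,4,'pics/w27a.png')
E
```

```text
clock: 32.65
position: [0.4222, 0.0434, 0.1687]
tool_rot: [-1.572, -0.0, -1.919]
force: [-0.1, -0.6, -0.6]
grip_width: 0.047
```

View pics/w27a.png

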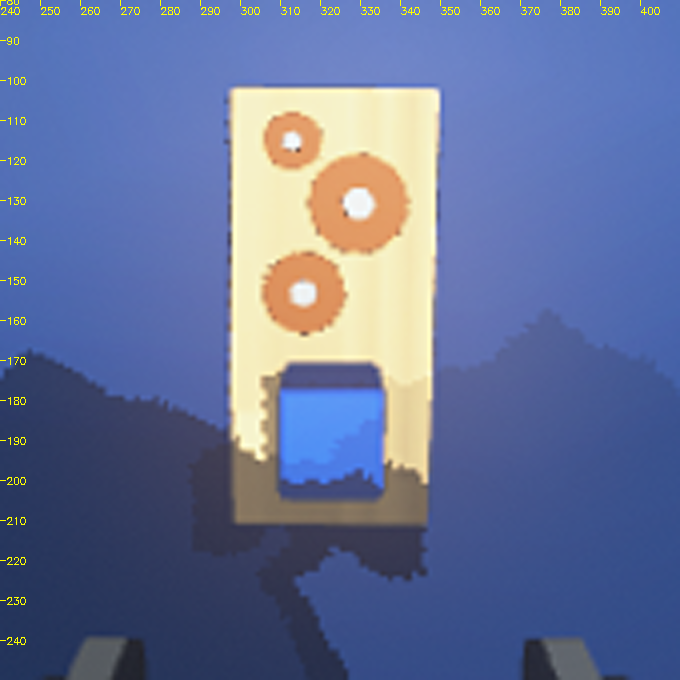

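Run:
```python
from h import *
import pickle
c=pickle.load(open('w27.pkl','rb'))
p,e=fitw([(297.75,102),(350,102.2),(346.75,211.2),(298.5,211)],(.42,.04,-.34),c)
print(p,e,'knob',plane('wrist',(309.5+336)/2,(177+204)/2,.045,c))
go([p[0],p[1],.021],p[2]-np.pi/2)
```

```text
[ 0.42315364  0.04311703 -0.35793273] 0.24671712386614908 knob [0.42431249 0.04292442 0.045     ]
t32.7 at [422.4  42.9 168.8] psi -1.920 -> dx -0.5 dy 147.8 dz 0.8 yaw 0.009 rows 4
```

```bash
python3 -m crank '[{"hand":0.45,"dx":-0.5,"dy":40,"dz":1,"yaw":0.009},{"hand":0.45,"dx":-0.5,"dy":80,"dz":1,"yaw":0.009},{"hand":0.45,"dx":-0.5,"dy":120,"dz":1,"yaw":0.009},{"hand":0.45,"dx":-0.5,"dy":140,"dz":1,"yaw":0.009},{"hand":0.45,"dx":-0.5,"dy":147,"dz":1,"yaw":0.009},{"hand":0.45,"dx":-0.5,"dy":147,"dz":1,"yaw":0.009},{"hand":0.85,"dx":-0.5,"dy":147,"dz":1,"yaw":0.009},{"hand":0.85,"dx":-0.5,"dy":147,"dz":1,"yaw":0.009},{"hand":0.85,"dx":-0.5,"dy":147,"dz":1,"yaw":0.009},{"hand":0.85,"dx":-0.5,"dy":147,"dz":1,"yaw":0.009},{"hand":0.85,"dx":-0.5,"dy":147,"dz":1,"yaw":0.009},{"hand":0.85,"dx":-0.5,"dy":147,"dz":1,"yaw":0.009}]' 60
python3 -m crank '[{"hand":0.85,"dx":0,"dy":-10,"dz":0,"yaw":0},{"hand":0.85,"dx":0,"dy":-40,"dz":0,"yaw":0},{"hand":0.85,"dx":0,"dy":-80,"dz":0,"yaw":0},{"hand":0.85,"dx":0,"dy":-110,"dz":0,"yaw":0},{"hand":0.85,"dx":0,"dy":-110,"dz":0,"yaw":0}]' 60
python3 - <<'E'
from h import *
go([.4305,-.1832,.112],-1.967)
E
```

```text
clock: 33.7
position: [0.4243, 0.0437, 0.0237]
tool_rot: [-1.569, 0.001, -1.929]
force: [-1.4, -0.3, 11.0]
grip_width: 0.0227
clock: 34.12
position: [0.4259, 0.0439, 0.138]
tool_rot: [-1.563, 0.004, -1.929]
force: [1.9, 0.4, -0.6]
grip_width: 0.0228
t34.1 at [425.9  43.9 138. ] psi -1.929 -> dx 211.2 dy 25.8 dz 83.7 yaw 0.038 rows 6
```

```bash
python3 -m crank '[{"hand":0.85,"dx":33,"dy":0,"dz":13,"yaw":0.01},{"hand":0.85,"dx":66,"dy":0,"dz":26,"yaw":0.02},{"hand":0.85,"dx":99,"dy":0,"dz":39,"yaw":0.03},{"hand":0.85,"dx":132,"dy":10,"dz":52,"yaw":0.038},{"hand":0.85,"dx":165,"dy":18,"dz":65,"yaw":0.038},{"hand":0.85,"dx":195,"dy":25,"dz":78,"yaw":0.038},{"hand":0.85,"dx":211,"dy":25,"dz":83,"yaw":0.038},{"hand":0.85,"dx":211,"dy":25,"dz":83,"yaw":0.038},{"hand":0.85,"dx":211,"dy":25,"dz":83,"yaw":0.038},{"hand":0.85,"dx":211,"dy":25,"dz":83,"yaw":0.038}]' 60
python3 - <<'E'
from h import *
im=bot.grab_frame('wrist'); cv2.imwrite('pics/w28.png',im[:,:,::-1]);crop(im,240,0,400,150,5,'pics/w28a.png')
E
```

```text
clock: 34.95
position: [0.4276, -0.1824, 0.1078]
tool_rot: [-1.57, 0.0, -1.966]
force: [0.0, 0.4, -1.1]
grip_width: 0.0226
```

View pics/w28.png

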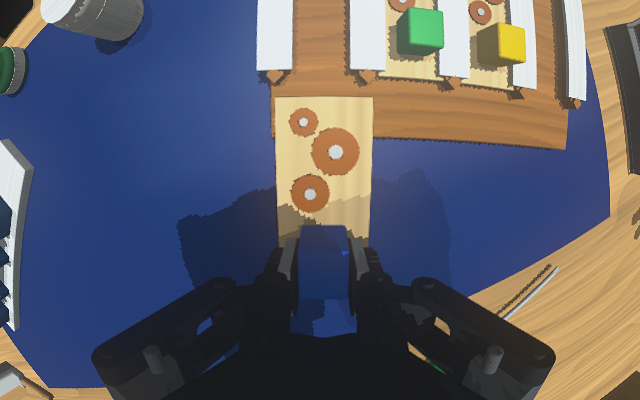

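View pics/w28a.png

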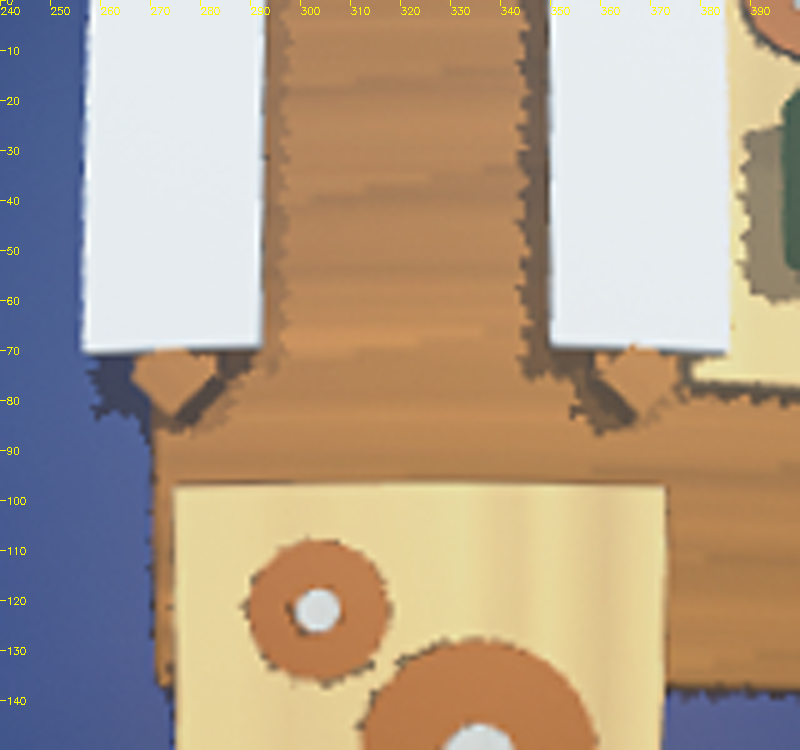

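```bash
python3 -m crank '[{"hand":0.85,"dx":-1.5,"dy":25,"dz":0,"yaw":0},{"hand":0.85,"dx":-1.5,"dy":50,"dz":0,"yaw":0},{"hand":0.85,"dx":-1.5,"dy":63,"dz":0,"yaw":0},{"hand":0.85,"dx":-1.5,"dy":63,"dz":0,"yaw":0},{"hand":0.85,"dx":-1.5,"dy":63,"dz":0,"yaw":0}]' 60
python3 - <<'E'
from h import *
im=bot.grab_frame('wrist'); crop(im,240,0,400,150,5,'pics/w29a.png')
E
```

```text
clock: 35.42
position: [0.4281, -0.1805, 0.0444]
tool_rot: [-1.571, 0.0, -1.964]
force: [0.8, -0.8, -0.1]
grip_width: 0.0228
```

View pics/w29a.png

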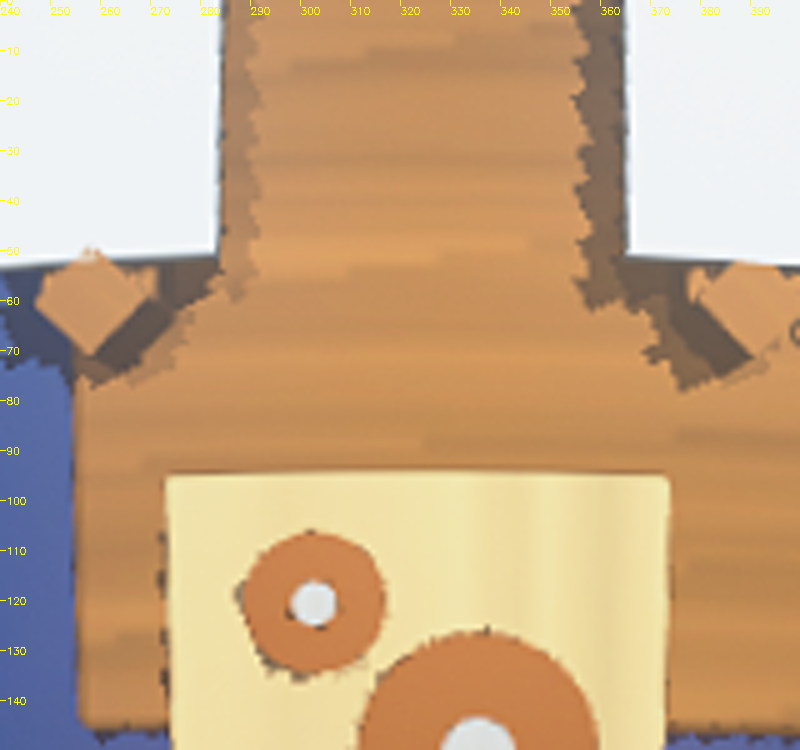

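```bash
python3 -m crank '[{"hand":0.85,"dx":0.5,"dy":0,"dz":8,"yaw":0},{"hand":0.85,"dx":0.5,"dy":0,"dz":16,"yaw":0},{"hand":0.85,"dx":0.5,"dy":0,"dz":22,"yaw":0},{"hand":0.85,"dx":0.5,"dy":0,"dz":28,"yaw":0},{"hand":0.85,"dx":0.5,"dy":0,"dz":34,"yaw":0},{"hand":0.85,"dx":0.5,"dy":0,"dz":40,"yaw":0},{"hand":0.85,"dx":0.5,"dy":0,"dz":46,"yaw":0},{"hand":0.85,"dx":0.5,"dy":0,"dz":52,"yaw":0},{"hand":0.85,"dx":0.5,"dy":0,"dz":52,"yaw":0}]' 60
python3 - <<'E'
from h import *
im=bot.grab_frame('wrist'); cv2.imwrite('pics/w30.png',im[:,:,::-1])
E
```

```text
clock: 36.22
position: [0.4773, -0.2026, 0.0443]
tool_rot: [-1.569, 0.0, -1.966]
force: [2.4, -0.6, -6.6]
grip_width: 0.0229
```

View pics/w30.png

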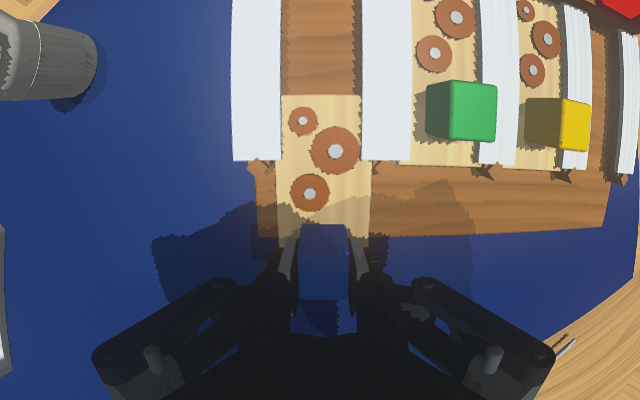

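```bash
python3 -m crank '[{"hand":0.85,"dx":0,"dy":0.4,"dz":8,"yaw":0},{"hand":0.85,"dx":0,"dy":0.4,"dz":16,"yaw":0},{"hand":0.85,"dx":0,"dy":0.4,"dz":24,"yaw":0},{"hand":0.85,"dx":0,"dy":0.4,"dz":32,"yaw":0},{"hand":0.85,"dx":0,"dy":0.4,"dz":40,"yaw":0},{"hand":0.85,"dx":0,"dy":0.4,"dz":48,"yaw":0},{"hand":0.85,"dx":0,"dy":0.4,"dz":56,"yaw":0},{"hand":0.85,"dx":0,"dy":0.4,"dz":64,"yaw":0},{"hand":0.85,"dx":0,"dy":0.4,"dz":68,"yaw":0},{"hand":0.85,"dx":0,"dy":0.4,"dz":68,"yaw":0}]' 60
```

```text
clock: 37.1
position: [0.5398, -0.2286, 0.0442]
tool_rot: [-1.57, 0.0, -1.966]
force: [-1.9, 0.4, 8.7]
grip_width: 0.0226
```

```bash
python3 -m crank '[{"hand":0.85,"dx":0,"dy":0,"dz":3,"yaw":0},{"hand":0.85,"dx":0,"dy":0,"dz":6,"yaw":0},{"hand":0.85,"dx":0,"dy":0,"dz":8,"yaw":0},{"hand":0.85,"dx":0,"dy":0,"dz":8,"yaw":0}]' 60
```

```text
clock: 37.43
position: [0.5459, -0.2312, 0.0441]
tool_rot: [-1.572, -0.0, -1.966]
force: [-7.0, 2.9, 10.4]
grip_width: 0.0226
```

```bash
python3 -m crank '[{"hand":0.85,"dx":0,"dy":0,"dz":2,"yaw":0},{"hand":0.85,"dx":0,"dy":0,"dz":3,"yaw":0},{"hand":0.85,"dx":0,"dy":0,"dz":3,"yaw":0},{"hand":0.85,"dx":0,"dy":0,"dz":3,"yaw":0}]' 60
python3 - <<'E'
from h import *
im=bot.grab_frame('wrist'); cv2.imwrite('pics/w31.png',im[:,:,::-1])
E
python3 -m crank '[{"hand":0.4,"dx":0,"dy":0,"dz":-2,"yaw":0},{"hand":0.4,"dx":0,"dy":0,"dz":-2,"yaw":0},{"hand":0.4,"dx":0,"dy":0,"dz":-2,"yaw":0},{"hand":0.4,"dx":0,"dy":-30,"dz":-2,"yaw":0},{"hand":0.4,"dx":0,"dy":-70,"dz":-2,"yaw":0},{"hand":0.4,"dx":0,"dy":-110,"dz":-2,"yaw":0},{"hand":0.4,"dx":0,"dy":-150,"dz":-30,"yaw":0},{"hand":0.4,"dx":0,"dy":-180,"dz":-60,"yaw":0},{"hand":0.4,"dx":0,"dy":-200,"dz":-60,"yaw":0},{"hand":0.4,"dx":0,"dy":-200,"dz":-60,"yaw":0}]' 60
python3 - <<'E'
from h import *
im=bot.grab_frame('top'); cv2.imwrite('pics/t32.png',im[:,:,::-1])
im=bot.grab_frame('wrist'); cv2.imwrite('pics/w32.png',im[:,:,::-1])
E
```

```text
clock: 37.77
position: [0.5461, -0.2313, 0.0439]
tool_rot: [-1.577, -0.001, -1.966]
force: [-23.3, 10.8, 25.5]
grip_width: 0.023
clock: 38.65
position: [0.4943, -0.2097, 0.2493]
tool_rot: [-1.563, -0.0, -1.966]
force: [0.1, -1.0, 0.3]
grip_width: 0.0517
```

View pics/w31.png

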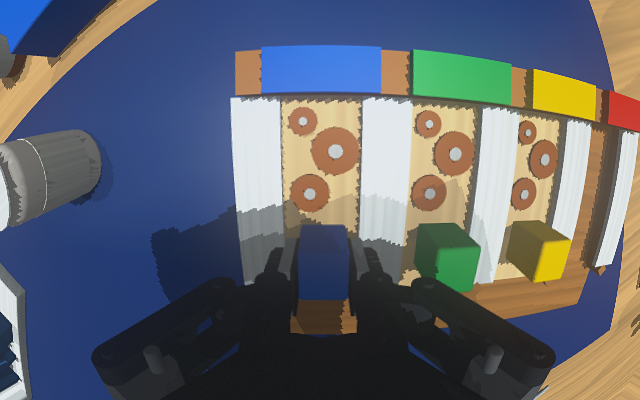

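View pics/w32.png

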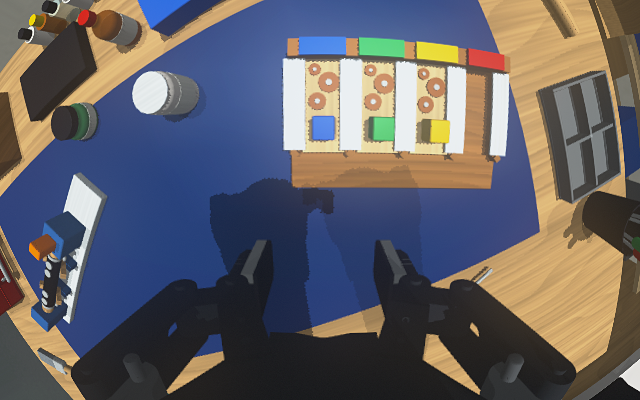

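View pics/t32.png

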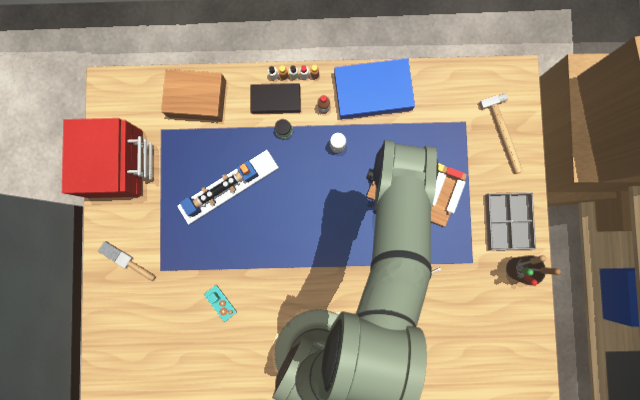

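Run:
```python
from h import *
import pickle
im=bot.grab_frame('wrist'); crop(im,275,30,515,195,3,'pics/w33a.png')
im=bot.grab_frame('side'); crop(im,240,240,360,390,5,'pics/s33a.png')
```

```text
(no output)
```

View pics/w33a.png

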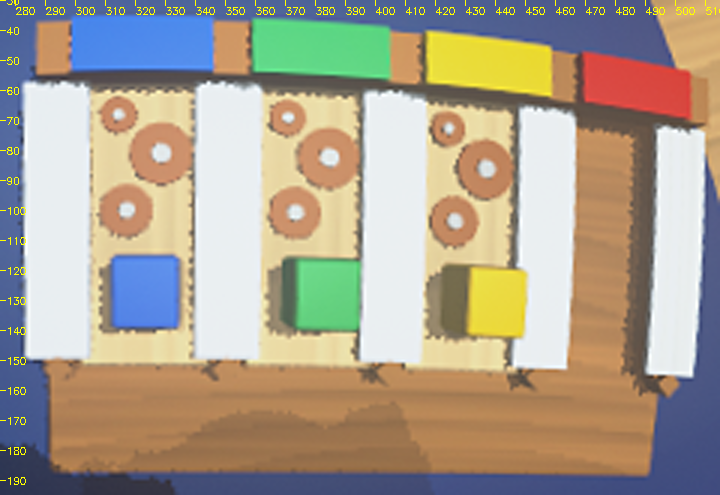

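View pics/s33a.png

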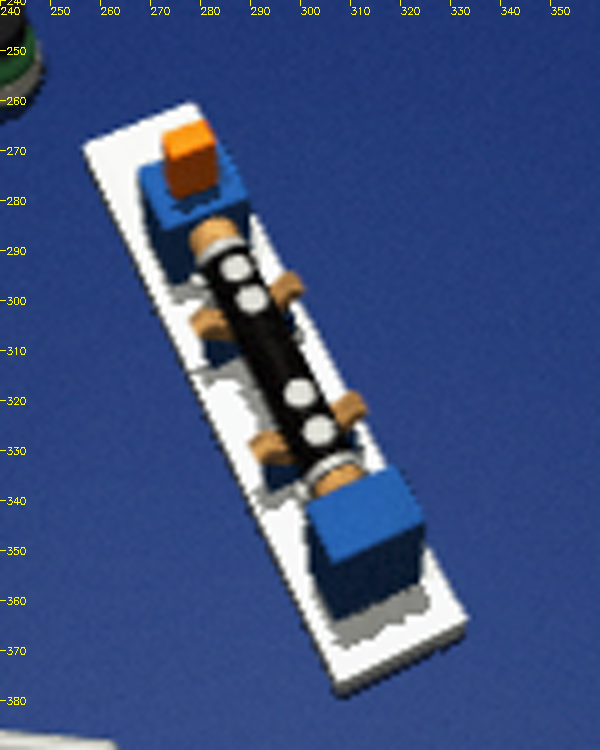

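Run:
```python
from h import *
t=cv2.imread('pics/w13.png')[:,:,::-1]
crop(t,150,140,350,205,4,'pics/w13a.png')
go([.56,.20,.19],-1.031)
```

```text
t38.9 at [ 493.5 -209.4  243.2] psi -1.966 -> dx -403.5 dy 53.2 dz -96.3 yaw -0.935 rows 11
```

View pics/w13a.png

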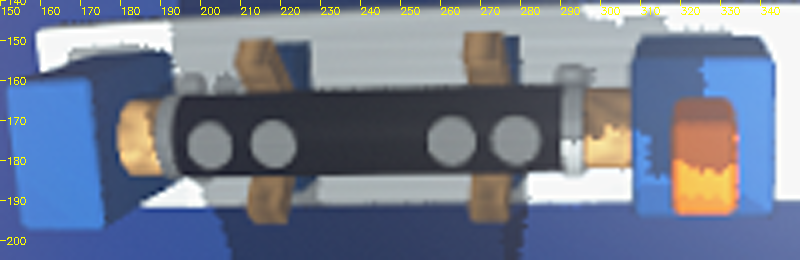

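Run:
```python
from h import *
go([.594,.178,.21],-1.031)
```

```text
t38.9 at [ 493.5 -209.4  243.2] psi -1.966 -> dx -396.2 dy 33.2 dz -56.5 yaw -0.935 rows 10
```

```bash
python3 -m crank '[{"hand":1,"dx":-36,"dy":0,"dz":-5,"yaw":-0.09},{"hand":1,"dx":-72,"dy":0,"dz":-10,"yaw":-0.18},{"hand":1,"dx":-108,"dy":0,"dz":-15,"yaw":-0.27},{"hand":1,"dx":-144,"dy":0,"dz":-20,"yaw":-0.36},{"hand":1,"dx":-180,"dy":0,"dz":-25,"yaw":-0.45},{"hand":1,"dx":-216,"dy":0,"dz":-30,"yaw":-0.54},{"hand":1,"dx":-252,"dy":0,"dz":-36,"yaw":-0.63},{"hand":1,"dx":-288,"dy":0,"dz":-41,"yaw":-0.72},{"hand":1,"dx":-324,"dy":10,"dz":-46,"yaw":-0.81},{"hand":1,"dx":-360,"dy":20,"dz":-51,"yaw":-0.9},{"hand":1,"dx":-396,"dy":33,"dz":-56,"yaw":-0.935},{"hand":1,"dx":-396,"dy":33,"dz":-56,"yaw":-0.935}]' 40
python3 -m crank '[{"hand":1,"dx":0,"dy":0,"dz":0,"yaw":0},{"hand":1,"dx":0,"dy":0,"dz":0,"yaw":0}]'
python3 - <<'E'
from h import *
im=bot.grab_frame('wrist'); cv2.imwrite('pics/w34.png',im[:,:,::-1])
go([.5935,.179,.092],-1.031)
E
```

```text
clock: 39.85
position: [0.593, 0.1852, 0.2069]
tool_rot: [-1.573, 0.005, -1.022]
force: [-0.3, 1.2, 0.4]
grip_width: 0.0002
clock: 40.02
position: [0.5939, 0.1774, 0.2094]
tool_rot: [-1.573, 0.001, -1.031]
force: [-0.3, -0.0, 0.4]
grip_width: 0.0001
t40.1 at [594.2 176.7 210. ] psi -1.032 -> dx -2.3 dy 118.0 dz 0.7 yaw -0.001 rows 3
```

View pics/w34.png

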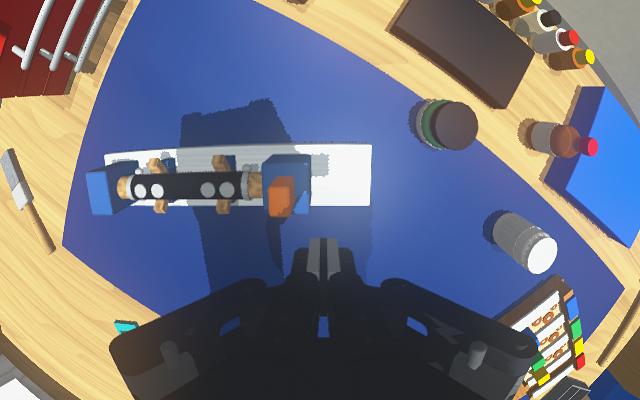

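```bash
python3 -m crank '[{"hand":1,"dx":0,"dy":40,"dz":0,"yaw":0},{"hand":1,"dx":0,"dy":80,"dz":0,"yaw":0},{"hand":1,"dx":0,"dy":112,"dz":0,"yaw":0},{"hand":1,"dx":0,"dy":112,"dz":0,"yaw":0},{"hand":1,"dx":0,"dy":112,"dz":0,"yaw":0}]'
python3 -m crank '[{"hand":1,"dx":-3,"dy":0,"dz":0,"yaw":0},{"hand":1,"dx":-6,"dy":0,"dz":0,"yaw":0},{"hand":1,"dx":-8,"dy":0,"dz":0,"yaw":0},{"hand":1,"dx":-10,"dy":0,"dz":0,"yaw":0},{"hand":1,"dx":-10,"dy":0,"dz":0,"yaw":0}]'
```

```text
clock: 40.48
position: [0.5938, 0.1767, 0.0986]
tool_rot: [-1.573, 0.0, -1.032]
force: [0.3, -0.4, 1.3]
grip_width: 0.0003
clock: 40.9
position: [0.5891, 0.187, 0.0997]
tool_rot: [-1.57, -0.0, -1.031]
force: [-0.0, -0.4, -0.1]
grip_width: -0.0
```

```bash
python3 -m crank '[{"hand":1,"dx":-1,"dy":0,"dz":0,"yaw":0},{"hand":1,"dx":-2,"dy":0,"dz":0,"yaw":0},{"hand":1,"dx":-3,"dy":0,"dz":0,"yaw":0},{"hand":1,"dx":-3,"dy":0,"dz":0,"yaw":0}]'
python3 -m crank '[{"hand":1,"dx":-1,"dy":0,"dz":0,"yaw":0},{"hand":1,"dx":-2,"dy":0,"dz":0,"yaw":0},{"hand":1,"dx":-3,"dy":0,"dz":0,"yaw":0},{"hand":1,"dx":-3,"dy":0,"dz":0,"yaw":0}]'
```

```text
clock: 41.23
position: [0.5878, 0.1883, 0.0989]
tool_rot: [-1.571, -0.001, -1.031]
force: [1.3, -2.9, 2.7]
grip_width: 0.0001
clock: 41.57
position: [0.5876, 0.1886, 0.099]
tool_rot: [-1.57, -0.004, -1.033]
force: [9.9, -14.1, 2.4]
grip_width: -0.0001
```

```bash
python3 -m crank '[{"hand":1,"dx":6,"dy":0,"dz":0,"yaw":0},{"hand":1,"dx":12,"dy":0,"dz":0,"yaw":0},{"hand":1,"dx":12,"dy":-40,"dz":0,"yaw":0},{"hand":1,"dx":12,"dy":-80,"dz":0,"yaw":0},{"hand":1,"dx":12,"dy":-120,"dz":0,"yaw":0},{"hand":1,"dx":12,"dy":-160,"dz":0,"yaw":0},{"hand":1,"dx":12,"dy":-160,"dz":0,"yaw":0}]'
python3 - <<'E'
from h import *
im=bot.grab_frame('wrist'); cv2.imwrite('pics/w35.png',im[:,:,::-1])
E
```

```text
clock: 42.15
position: [0.5942, 0.1826, 0.2664]
tool_rot: [-1.561, -0.001, -1.031]
force: [0.0, 0.7, -0.1]
grip_width: 0.0001
```

View pics/w35.png

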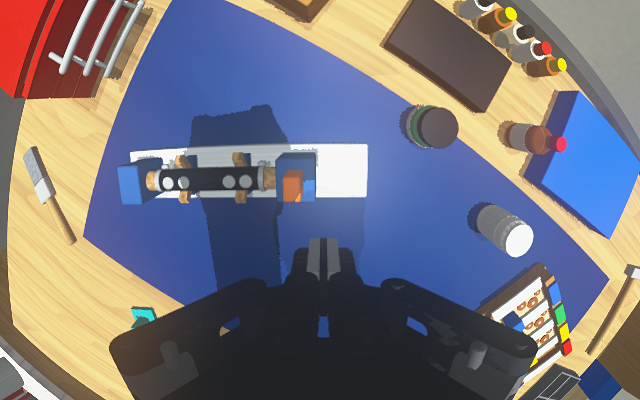

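The joint sits between both stocks (148–276, 180) and the boards are in their slots. Jar, can and bottle are standing, and the arm is clear, so I'm handing in.

```bash
python3 -c "
from workcell import bot
print(bot.job_done())"
```

```text
the job is handed in; nothing more can be done
None
```

The bench is set up and the job handed in at about 42 s of the 210 s.

**Clarinet joint:** I drew the tailstock back about 59 mm, laid the joint in the rests about 11 mm towards the tailstock, and slid the tailstock up until it stopped. The stop came within about 1 mm of where I expected it. I then pushed again from behind with closed fingers. The tailstock moved only about 0.35 mm while the force rose from 3 to 17 N, so the joint is seated without noticeable play.

**Boards:** Yellow, green and blue were on the bench. Red was absent and the turquoise look-alike was left alone. Each went into its own slot leading end first, with a firm stop at 18–26 N. The last pictures show all three rear ends level with the mouth and the leading ends at the stop. The bottle, jar and can are still standing.

**Disagreements:** The top camera read about 4–5 mm off the wrist camera. The first two grasps matched the wrist camera, so I worked from that. I saw no knock to any object and no grip slip.

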